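# Pin the limbs to the puppet trunk and clear the offcuts

### The arm

A 7-joint arm with a two-finger parallel gripper is mounted at the origin on the work surface. World frame = base frame: x ahead of the robot, y to its left, z up, the work surface at z = 0. Lengths are in m, angles in degrees, forces in N, time in s.
With the tool pointing down it reaches from about 0.425 to 0.875 m from the base axis. Payload 4.7 kg.
Tool frame: the origin (TCP) lies at the centre of the arm's flange, where the gripper is bolted on; the fingertips stand 182 mm ahead of it and the grasp point (between the pads) lies 164 mm ahead of it (env.grip_depth is the distance from the TCP to the grasp point, in m); z points along the fingers, y is the line along which they close (so a half turn about z gives the same grasp; the last joint's range is limited). The gripper opens to 87 mm and grips with 3 to 60 N. Pads are 19 mm wide; open, the fingers measure 117 mm over their backs; the gripper's body (75 mm by 190 mm) begins 51 mm behind the grasp point.
Start: joints at [-63.363, 18.392, -4.016, 83.108, 1.295, 78.541, -3.26], TCP at [0.283, 0.585, 0.405] pointing down, gripper open.
Joint ranges: [-163.93, 163.93], [-17.29, 119.83], [-79.2, 71.16], [3.27, 140.29], [-89.18, 269.18], [5.43, 117.66], [-154.24, 154.24]. Speed limits (degrees/s): [147.25, 147.25, 180, 180, 180, 180, 180].

### API

Orientations are given as [roll, pitch, yaw] about the fixed x, y, z axes, in that order (R = Rz(yaw) Ry(pitch) Rx(roll)).
In Python, from cell import env gives the robot as it stands. The module is installed in compiled form; this text tells all that it offers.
- The arm moves only by the tool send_rows, never from a script. Its arguments are lists of equal length, an entry for each row: "xyz": the shift along the tool's x, y, z in m, a list of three; "rotation": the turn, a rotation vector about the tool's x, y, z in rad, a list of three; "jaw": the opening, from 0 (shut) to 1 (fully open). A call has 1 to 20 rows; each row shifts and turns the commanded pose from where the row before left it, along the tool's axes as they then stand; what a row does not reach is not made up. A row lasts 1/10 s, in which the tool goes at most 50 mm and 8.59 degrees, less where a joint would pass 70% of its speed; a pose out of reach is approached as far as the arm can. A call is refused whole if a number of a shift passes 0.05 or a number of a turn 0.15, either way. A call with a gripper value outside its range is refused whole. The fingers move at their own pace and stop on an object; "newtons" is the grip in N (left out, the last holds). Time passes only in rows, so rows that do not move let the fingers close. It gives the time, the measured TCP pose, the force, the opening and the grip force at its end, in the units of the state.
- env.get_obs(): the state, without advancing time (a new reading comes with each control period).
- env.read_camera(name): name is "side" or "top"; returns a dict with "image" (384x512x3 uint8, blue, green, red), "fx", "fy", "cx", "cy" (pixels), "R" (3x3) and "t" (3): a world point X has camera coordinates R X + t. Camera axes: x right, y down, z forward; pixel columns grow to the right and rows downward; lengths in m; the calibration is good to about 2 mm. A picture is of the moment at which its call begins. There is no depth.
- env.sign_off(): hands the job in; it is judged then, once.
The state is a dict: "time_s": time; "qpos": joint angles; "joint_velocities": joint speeds; "effort": joint torques, N m; "tool_pos": TCP position; "tool_rot": TCP orientation; "force": force on the tool from outside, world axes, zero at the start; "wrist_torque": the same for the moment, N m; "grip_width": finger opening in m; "grasp_force": force on a finger pad.
Only numpy, scipy, OpenCV 4.12 (cv2) and the standard library are available. Lean on these libraries where they do the work, as an engineer would, in place of code of your own. Each camera call takes 0.05 s, during which the arm holds its last target. There are 200 camera calls.

### The job

Put every limb that lies ready on the bench on the puppet: lay the tongue of each thigh in a hip fork and of the upper arm, if there is one, in the free shoulder fork, with the limb straight out, and push a wooden pin through fork and tongue from the outside until its thumb-piece is against the cheek; a spare pin may stay where it lies. The offcuts on the tray are sticky with glue, so do not touch them with the fingers: lift the tray by its handle, tip them all into the scrap crate and set the empty tray flat on the bench again. Do not shove the head or the glue tin about.

Things in the scene. Friction and masses are not known exactly. Their poses are not given: they have to be found in the camera images.
- trunk: Beech puppet trunk on its back, fixed between two cleats (x = +-68 mm, 44 long, 24 high). 114 mm wide (x), 202 long (y), 62 high. Origin: centre of underside; z up. Hip end +y, shoulder end with neck stub -y. Two forks side by side at each end, 50 mm high, outer cheek faces at x = +-57 mm. The +x shoulder already has its arm pinned in, fixed, as the model. Cross holes 17 mm, along x, 26 mm up.
- hip_near (a point): Hip fork on the trunk's -x side: the slot's middle on the hole axis, at (-35, 79, 26) mm in the trunk's frame. Slot 24 mm wide, open upwards and outwards, closed end 24 mm inward, mouth 22 mm outward, between a 10 mm outer cheek and a 46 mm middle block that the hole also crosses. Its pin goes in from the -x side.
- hip_far (a point): Same point of the hip fork on the trunk's +x side: trunk frame (35, 79, 26) mm. Its pin goes in from the +x side.
- shoulder (a point): Same point of the free shoulder fork, on the trunk's -x side: trunk frame (-35, -79, 26) mm. Its pin goes in from the -x side.
- thigh_a: Loose beech thigh (the longer limb; both are alike, either fits either hip), 149 mm long, 28 mm wide, 46 high, lying right way up. Origin: underside, the grip place, 60 mm past the cross hole; x runs to the rounded joint end, z up. Tongue: 20 mm thick (y), 46 high, from 20 mm before the hole to 26 past it, where the wider body begins. 17 mm hole along y, 26 mm above the underside. May be absent.
- thigh_a_hole (a point): Middle of thigh_a's tongue hole: (-60, 0, 26) mm in the thigh's frame. With the thigh resting on the bench in a fork it belongs on the fork's point, joint end outwards along the trunk's y; the tongue then has 4 mm to the slot's closed end and 2 mm each side.
- thigh_b: Loose beech thigh (the longer limb; both are alike, either fits either hip), 149 mm long, 28 mm wide, 46 high, lying right way up. Origin: underside, the grip place, 60 mm past the cross hole; x runs to the rounded joint end, z up. Tongue: 20 mm thick (y), 46 high, from 20 mm before the hole to 26 past it, where the wider body begins. 17 mm hole along y, 26 mm above the underside. May be absent.
- thigh_b_hole (a point): Middle of thigh_b's tongue hole: (-60, 0, 26) mm in the thigh's frame.
- upper_arm: Loose beech upper arm (the shorter limb, for the free shoulder fork), 110 mm long, 24 mm wide, 46 high, lying right way up. Origin: underside, the grip place, 46 mm past the cross hole; x runs to the rounded joint end, z up. Tongue: 20 mm thick (y), 46 high, from 20 mm before the hole to 26 past it, where the wider body begins. 17 mm hole along y, 26 mm above the underside. May be absent.
- upper_arm_hole (a point): Middle of the upper arm's tongue hole: (-46, 0, 26) mm in the arm's frame.
- pin_1: Wooden pin lying flat. Flat thumb-piece 44 mm long (x), 36 wide (y), 14 thick (z), centre at x = -44 mm: grip it across the 36. From its front a round shank along +x, 14 mm thick, 50 long, last 7 mm tapering to 7. Origin: on the shank's axis 22 mm before the thumb-piece, 7 mm above the bench; it is at the fork's point when the thumb-piece meets the cheek. Any pin fits any fork.
- pin_2: Another pin just like pin_1, same frame.
- pin_3: Another pin just like pin_1, same frame.
- tray: Loose offcut tray: smooth floor 150 mm (x) by 130 (y), 6 thick; rims 24 mm high on three sides, the +x side is open (the lip). Handle on the -x side, 24 mm wide (y), from x = -75 to -150 mm, 6 to 30 mm above the bench. Origin: centre of the underside. About 0.2 kg; offcuts start to slide at a slope of 15 to 25 degrees.
- crate: Open wooden scrap crate, 150 mm (x) by 180 (y) outside, rim 70 mm above the bench, walls and floor 8 mm; fixed. Origin: centre of its underside.
- offcut_1: Beech offcut, a block 36 x 30 x 26 mm, loose on the tray, sticky with glue. Origin: centre of its underside. May be absent.
- offcut_2: Beech offcut, a block 44 x 28 x 22 mm, loose on the tray, sticky with glue. Origin: centre of its underside. May be absent.
- offcut_3: Beech offcut, a block 32 x 32 x 30 mm, loose on the tray, sticky with glue. Origin: centre of its underside. May be absent.
- offcut_4: Beech offcut, a block 40 x 24 x 28 mm, loose on the tray, sticky with glue. Origin: centre of its underside. May be absent.
- head: Bystander: the puppet's ball head, 86 mm across, 94 mm high with its nose, lying on its flattened back. Origin: centre of its underside.
- glue_tin: Bystander: upright glue tin, 74 mm across, 110 mm high. Origin: centre of its underside.
Not all that is in view belongs to the job. What is shaped like the pin_3 but yellow is not meant. Leave any purple look-alike of the thigh_b alone.

How it is judged:
By the outcome, as a careful person would: the job done as asked, in the order asked, and still so for the second after the job is handed in, with the robot touching nothing.
Of thigh_a, thigh_b, upper_arm only 2 to 3 are there at a start; the rules pass over those that are not, and their reading is None.
Of offcut_1, offcut_2, offcut_3, offcut_4 only 2 to 4 are there at a start; the rules pass over those that are not, and their reading is None.
At some moment in a run one of thigh_a, thigh_b, upper_arm, pin_1, pin_2, pin_3 may be knocked a few centimetres aside while the robot is not near it.
It also fails if it takes over 210 s, if anything falls off the work surface, if the arm or the gripper's body presses on something with over 40 N, if the wrist force passes 120 N, or if a joint passes its speed limit or range.

## Working session

There is one attempt and no reset: what is moved stays moved. The work goes in short steps, Python scripts to look and compute and a tool call to move; the robot and the scene stay as the last step left them, time stands still between calls to the robot, and variables do not carry over. Pictures are saved under pics/ and viewed, at most 14 in all, crops included, and the job is handed in when it is done.

Besides the shell and the picture viewer there is one more tool, called after "Request:" as a command line: name --argument value ..., lists and objects as JSON in quotes. send_rows: Moves the arm, as the interface text tells. Its arguments: {"type":"object","properties":{"xyz":{"type":"array"},"rotation":{"type":"array"},"jaw":{"type":"array"},"newtons":{"type":"number"}},"required":["xyz","rotation","jaw"]}

```bash
mkdir -p pics; python3 - <<'E'
from cell import env
import cv2,numpy as np
o=env.get_obs();print(o['time_s'],o['tool_pos'],o['tool_rot'],o['grip_width'])
for n in('top','side'):
    c=env.read_camera(n);cv2.imwrite(f'pics/{n}0.png',cv2.resize(c['image'],(800,600),interpolation=cv2.INTER_CUBIC))
    cv2.imwrite(f'raw_{n}0.png',c['image'])
    R=np.array(c['R']);print(n,c['fx'],c['fy'],c['cx'],c['cy'],R.round(4).tolist(),c['t'],'cam',-R.T@np.array(c['t']))
E
```

```text
0.0 [0.28312786 0.58487845 0.40369625] [-1.79895813e+02  6.58343705e-03  1.54175765e+02] 0.08697052247117526
top 491.26577208202787 491.26577208202787 259.3453457740602 188.14878465152404 [[0.0266, -0.9996, 0.0136], [-0.9812, -0.0287, -0.1909], [0.1912, -0.0083, -0.9815]] [0.08241049 0.55246021 1.63160692] cam [0.22796235 0.11179572 1.70577835]
side 357.575920713107 357.575920713107 258.27344225866744 190.6838295277135 [[0.9455, -0.3252, -0.019], [-0.2447, -0.6704, -0.7005], [0.215, 0.6669, -0.7134]] [-0.45524995  0.2452019   0.86931546] cam [ 0.3034776  -0.56341512  0.78329471]
```

View pics/top0.png

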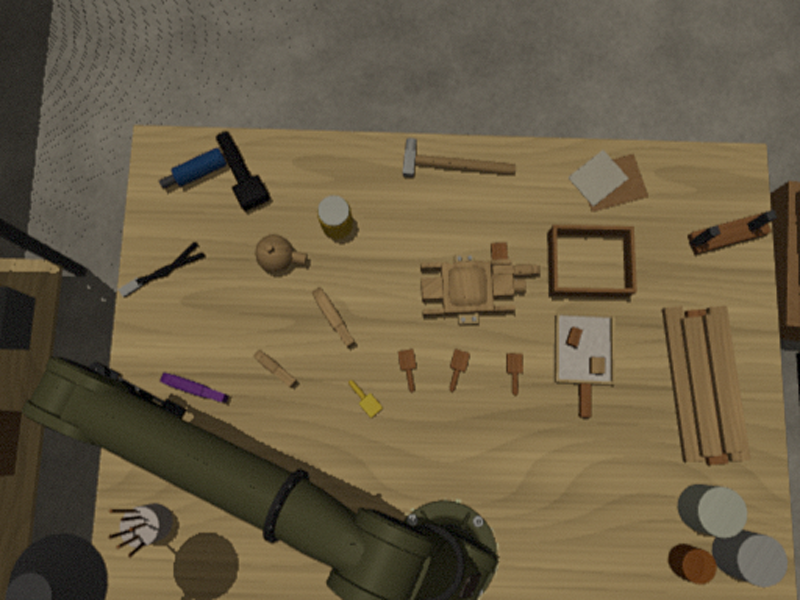

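View pics/side0.png

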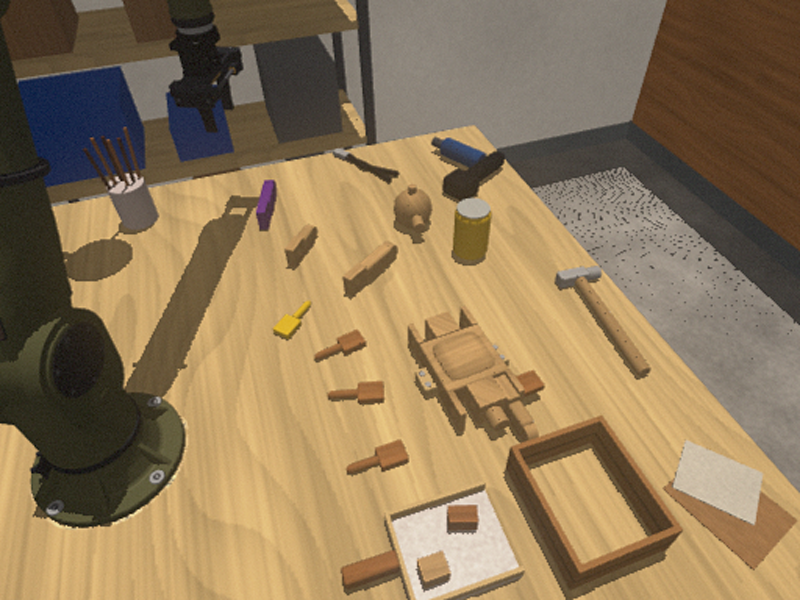

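Side and top show one thigh at top (334,317), one upper arm at (275,368), three brown pins at (408,368), (459,368) and (514,371), and the tray with two offcuts. The look-alikes are the purple thigh at (195,388) and the yellow pin at (366,398). The trunk is near (468,285), with its axes close to the world axes.

```bash
cat > h.py <<'E'
import numpy as np,cv2
from cell import env
def grab(n):
    c=env.read_camera(n);c['R']=np.array(c['R']);c['t']=np.array(c['t']);return c
def world(c,u,v,z):
    d=c['R'].T@np.array([(u-c['cx'])/c['fx'],(v-c['cy'])/c['fy'],1]);o=-c['R'].T@c['t']
    return o+d*(z-o[2])/d[2]
def proj(c,X):
    p=np.atleast_2d(X)@c['R'].T+c['t'];return np.c_[c['fx']*p[:,0]/p[:,2]+c['cx'],c['fy']*p[:,1]/p[:,2]+c['cy']]
def crop(im,x,y,w,h,s):
    return cv2.resize(im[y:y+h,x:x+w],None,fx=s,fy=s,interpolation=cv2.INTER_CUBIC)
E
python3 - <<'E'
from h import *
t=grab('top')['image'];s=grab('side')['image']
cv2.imwrite('pics/c1.png',crop(t,262,144,90,70,8))
cv2.imwrite('pics/c2.png',crop(s,250,185,100,75+20,6))
a=np.zeros((600,800,3),np.uint8)
for im,x,y,X,Y in((t,188,178,0,0),(t,150,214,400,0),(s,208,146,0,300),(s,172,136,400,300)):
    a[Y:Y+296,X:X+396]=crop(im,x,y,50,38,8)[:296,:396]
cv2.imwrite('pics/c3.png',a)
E
```

```text
(no output)
```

View pics/c1.png

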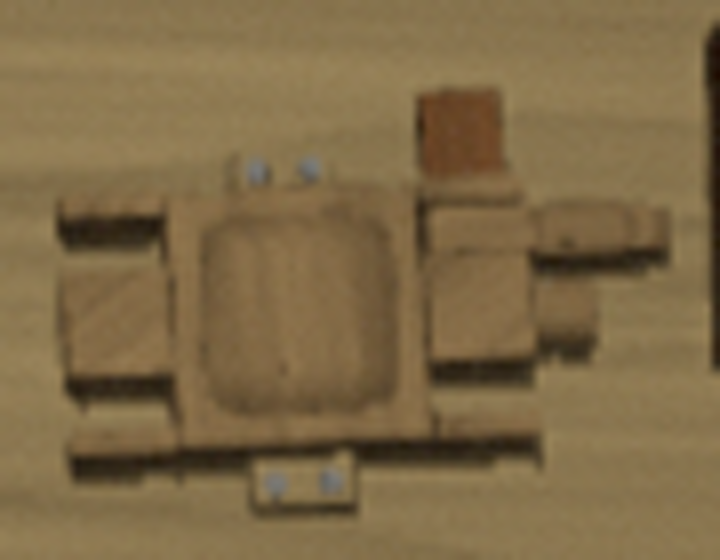

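View pics/c2.png

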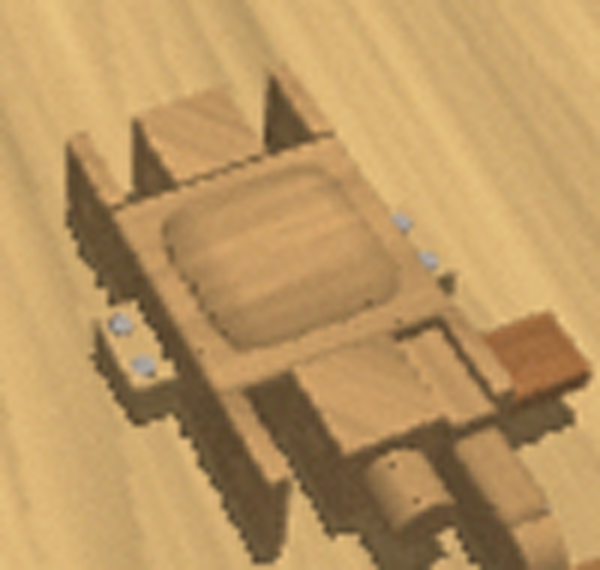

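View pics/c3.png

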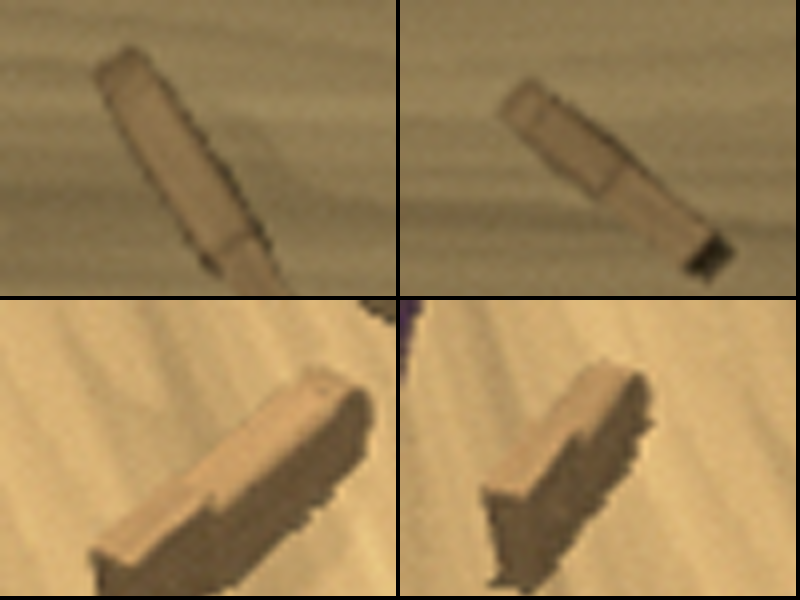

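The trunk crops show the hip mouths on the left and the free shoulder fork at lower right, with both near cheeks clear. The limb crops give the tongue and shoulder corners. Next I fit poses.

```bash
cat > fit.py <<'E'
from h import *
from scipy.optimize import least_squares,minimize
def P(q,X):
    X=np.atleast_2d(X)*1e-3;c,s=np.cos(q[2]),np.sin(q[2])
    return np.c_[q[0]+c*X[:,0]-s*X[:,1],q[1]+s*X[:,0]+c*X[:,1],X[:,2]]
def lsq(obs,q0):   # obs: list (cam, pts3, pix)
    f=lambda q:np.concatenate([(proj(c,P(q,X))-u).ravel() for c,X,u in obs])
    r=least_squares(f,q0,loss='soft_l1',f_scale=.5);return r.x,f(r.x).reshape(-1,2)
def raw(p,ox,oy,s): return (np.array(p,float)+.5)/s-.5+np.array([ox,oy])
def hulls(c,q,parts):
    return [cv2.convexHull(proj(c,P(q,p)).astype(np.float32)) for p in parts]
def box(x0,x1,y0,y1,z0,z1): return np.array([(x,y,z) for x in(x0,x1) for y in(y0,y1) for z in(z0,z1)],float)
def cyl(x0,x1,r,z): return np.array([(x,r*np.cos(a),z+r*np.sin(a)) for x in(x0,x1) for a in np.linspace(0,6.28,17)])
PIN=[box(-66,-22,-18,18,0,14),cyl(-22,21,7,7),np.r_[cyl(21,21,7,7),cyl(28,28,3.5,7)]]
HANDLE=[box(-150,-75,-12,12,6,30)]
def render(c,q,parts,sh,S=8):
    m=np.zeros((sh[0]*S//4,sh[1]*S//4),np.uint8) if 0 else None
    hs=hulls(c,q,parts);al=np.vstack(hs)[:,0];lo=np.floor(al.min(0)).astype(int)-6;n=np.ceil(al.max(0)).astype(int)+7-lo
    m=np.zeros((n[1]*S,n[0]*S),np.uint8)
    for h in hs: cv2.fillConvexPoly(m,np.round(((h[:,0]-lo+.5)*S-.5)*16).astype(np.int32),255,shift=4)
    return cv2.resize(m,(n[0],n[1]),interpolation=cv2.INTER_AREA)/255.,lo
def maskfit(views,q0,parts): # views: (cam, mask)
    def cost(q):
        e=0
        for c,M in views:
            r,lo=render(c,q,parts,M.shape);w=M[lo[1]:lo[1]+r.shape[0],lo[0]:lo[0]+r.shape[1]]
            e+=np.sum((r-w)**2)/max(np.sum(w),1)
        return e
    best=None
    for d in (0,.25,-.25):
        s=np.array([q0,[q0[0]+.008,q0[1],q0[2]+d],[q0[0],q0[1]+.008,q0[2]+d],[q0[0],q0[1],q0[2]+d+.2]])
        r=minimize(cost,q0,method='Nelder-Mead',options=dict(initial_simplex=s,xatol=1e-5,fatol=1e-5,maxiter=300))
        if best is None or r.fun<best.fun:best=r
    return best.x,best.fun
def brown(im):
    b,g,r=[im[...,i].astype(float) for i in range(3)]
    return np.clip((r/(g+1)-1.42)/.12+.5,0,1)
E
python3 - <<'E'
from fit import *
t=grab('top');s=grab('side')
TX=[(57,55,62),(-57,55,62),(57,-55,62),(-57,-55,62),(23,101,50),(-23,101,50),(-23,-101,50),(-57,101,50),(-47,101,50),(-57,-101,50),(57,101,50)]
Tu=raw([(166,190),(183,447),(413,187),(430,440),(63,268),(70,376),(532,357),(70,455),(72,430),(541,435),(58,197)],262,144,8)
SX=[(57,55,62),(-57,55,62),(-57,-55,62),(57,-55,62),(-57,101,50),(-47,101,50),(-23,101,50),(23,101,50),(47,101,50),(57,101,50),(-57,-101,50),(-47,-101,50),(-23,-101,50)]
Su=raw([(333,135),(117,208),(218,388),(437,306),(70,142),(88,133),(135,120),(228,88),(268,72),(282,64),(275,485),(290,478),(345,455)],250,185,6)
def rep(n,o,q0):
    for k in ([0],[1],[0,1]):
        q,r=lsq([o[i] for i in k],q0);print(n,k,(q[:2]*1e3).round(1),np.degrees(q[2]).round(2),'rms',r.std().round(2))
    print(r.round(1).tolist());return q
q0=[*world(t,468*.64,285*.64,.06)[:2],0]
rep('trunk',[(t,TX,Tu),(s,SX,Su)],q0)
rep('thigh',[(t,[(-34,14,46),(-34,-14,46)],raw([(213,258),(257,236)],188,178,8)),
 (s,[(-80,10,46),(-80,-10,46),(-34,-10,46),(-34,-14,46)],raw([(95,253),(136,266),(208,200),(220,207)],208,146,8))],[*world(t,334*.64,317*.64,.04)[:2],.6])
rep('arm',[(t,[(-20,12,46),(-20,-12,46),(-66,10,46),(-66,-10,46)],raw([(200,192),(228,160),(287,262),(317,232)],150,214,8)),
 (s,[(-66,10,46),(-66,-10,46),(-20,-10,46),(-20,-12,46)],raw([(83,189),(125,197),(178,136),(184,142)],172,136,8))],[*world(t,275*.64,368*.64,.04)[:2],.8])
bt,bs=brown(t['image']),brown(s['image'])
for n,(u,v),a in(('pinL',(407,365),3.1),('pinM',(459,362),3.1),('pinR',(514,368),3.1)):
    q0=[*world(t,u*.64,v*.64,.01)[:2],a]
    for vv in([(t,bt)],[(s,bs)],[(t,bt),(s,bs)]):
        q,e=maskfit(vv,q0,PIN);print(n,(q[:2]*1e3).round(1),np.degrees(q[2]).round(1),round(e,3))
h=world(t,585*.64,400*.64,.02)
for vv in([(t,bt)],[(s,bs)],[(t,bt),(s,bs)]):
    q,e=maskfit(vv,[h[0]+.112,h[1],0],HANDLE);print('tray',(q[:2]*1e3).round(1),np.degrees(q[2]).round(1),round(e,3))
for u,v in((549,226),(634,226),(636,297),(549,299)):print('crate',world(t,u*.64,v*.64,.07).round(3))
for n,u,v,z in(('head',275,253,.05),('tin',335,213,.11),('yel',366,398,.01),('off',574,337,.03),('off',597,365,.03)):print(n,world(t,u*.64,v*.64,z).round(3))
E
```

```text
trunk [0] [572.3 -37.8] 3.9 rms 0.51
trunk [1] [573.2 -40. ] 4.21 rms 1.35
trunk [0, 1] [573.  -38.9] 4.18 rms 1.1
[[0.2, -0.7], [-0.1, -0.2], [1.2, -1.6], [1.3, -0.7], [0.1, 0.5], [-0.1, 0.1], [0.8, -0.0], [0.4, 0.0], [0.0, 0.3], [0.4, -0.1], [0.2, -0.2], [0.5, -3.5], [-1.7, -2.6], [-0.1, -1.1], [4.1, -2.6], [-0.8, -0.4], [-0.4, -0.1], [-0.3, -0.5], [-0.9, -0.2], [0.1, -0.0], [0.9, 0.2], [-1.2, 0.3], [0.1, 0.0], [-0.2, 0.4]]
thigh [0] [507.5 254.5] 24.46 rms 0.76
thigh [1] [504.3 261.3] 37.11 rms 0.28
thigh [0, 1] [504.5 261. ] 36.71 rms 0.53
[[-0.7, 0.7], [0.6, -1.2], [-0.1, -0.3], [0.0, 0.6], [0.3, 0.1], [-0.2, -0.3]]
arm [0] [391.3 388. ] 53.37 rms 0.58
arm [1] [392.1 384.7] 49.61 rms 0.49
arm [0, 1] [391.7 386.6] 51.3 rms 0.61
[[-0.0, 1.1], [1.3, -0.4], [-0.3, 0.7], [-0.1, -0.1], [-0.1, 0.2], [0.3, 0.5], [0.2, -0.7], [0.0, -1.3]]
pinL [368.   82.8] 190.9 0.209
pinL [369.4  86.6] 192.1 0.701
pinL [368.1  83.2] 191.2 0.927
pinM [369.9 -15.1] 165.3 0.25
pinM [370.8 -13.5] 166.1 0.565
pinM [370.1 -14.7] 165.7 0.825
pinR [ 365.4 -148.1] 181.8 0.263
pinR [ 366.  -146.7] 181.9 0.511
pinR [ 365.7 -147.8] 181.8 0.789
tray [ 445.9 -300.9] -1.0 0.277Traceback (most recent call last):
  File "<stdin>", line 24, in <module>
  File "fit.py", line 32, in maskfit
    r=minimize(cost,q0,method='Nelder-Mead',options=dict(initial_simplex=s,xatol=1e-5,fatol=1e-5,maxiter=300))
    res = _minimize_neldermead(fun, x0, args, callback, bounds=bounds,
                               **options)
    fsim[k] = func(sim[k])
              ~~~~^^^^^^^^
    fx = function(np.copy(x), *(wrapper_args + args))
  File "fit.py", line 27, in cost
    e+=np.sum((r-w)**2)/max(np.sum(w),1)
               ~^~
ValueError: operands could not be broadcast together with shapes (43,53) (40,53)
```

```bash
cat > wire.py <<'E'
from fit import *
def wire(im,c,q,parts,x,y,w,h,S,col=(255,255,0)):
    a=crop(im,x,y,w,h,S)
    for p in parts:
        pr=((proj(c,P(q,p))-[x,y]+.5)*S-.5).round().astype(int)
        for i in range(8):
            for b in(1,2,4):
                if not i&b: cv2.line(a,tuple(map(int,pr[i])),tuple(map(int,pr[i|b])),col,1)
    return a
THIGH=[box(-80,-34,-10,10,0,46),box(-34,69,-14,14,0,46)];ARM=[box(-66,-20,-10,10,0,46),box(-20,44,-12,12,0,46)]
FORK=[box(-57,-47,55,101,0,50),box(-23,23,55,101,0,50),box(47,57,55,101,0,50),box(-57,-47,-101,-55,0,50),box(-23,23,-101,-55,0,50)]
def panel(f,items):
    a=np.zeros((600,800,3),np.uint8)
    for k,(c,q,parts,x,y) in enumerate(items):
        X,Y=400*(k%2),300*(k//2);a[Y:Y+298,X:X+398]=wire(c['image'],c,q,parts,x,y,58,44,7)[:298,:398]
    cv2.imwrite(f,a)
E
python3 - <<'E'
from wire import *
t=grab('top');s=grab('side')
TX=[(23,101,50),(-23,101,50),(-23,-101,50),(-57,101,50),(-47,101,50),(-57,-101,50),(57,101,50)]
Tu=raw([(63,268),(70,376),(532,357),(70,455),(72,430),(541,435),(58,197)],262,144,8)
SX=[(-57,101,50),(-47,101,50),(-23,101,50),(23,101,50),(47,101,50),(57,101,50),(-57,-101,50),(-47,-101,50),(-23,-101,50)]
Su=raw([(70,142),(88,133),(135,120),(228,88),(268,72),(282,64),(275,485),(290,478),(345,455)],250,185,6)
for k in([0],[1],[0,1]):
    q,r=lsq([((t,TX,Tu),(s,SX,Su))[i] for i in k],[.573,-.039,.07]);print((q[:2]*1e3).round(1),np.degrees(q[2]),r.std())
qt=[.5045,.261,np.radians(35.5)];qa=[.3917,.3866,np.radians(51.3)]
panel('pics/w1.png',[(t,qt,THIGH,188,180),(s,qt,THIGH,206,148),(t,qa,ARM,148,214),(s,qa,ARM,164,134)])
E
```

```text
[573.2 -38. ] 4.013919005101383 0.23808053158218262
[574.  -39.1] 4.413840986262514 0.44225480257813937
[573.7 -38.6] 4.245284904658878 0.4001679461452716
```

View pics/w1.png

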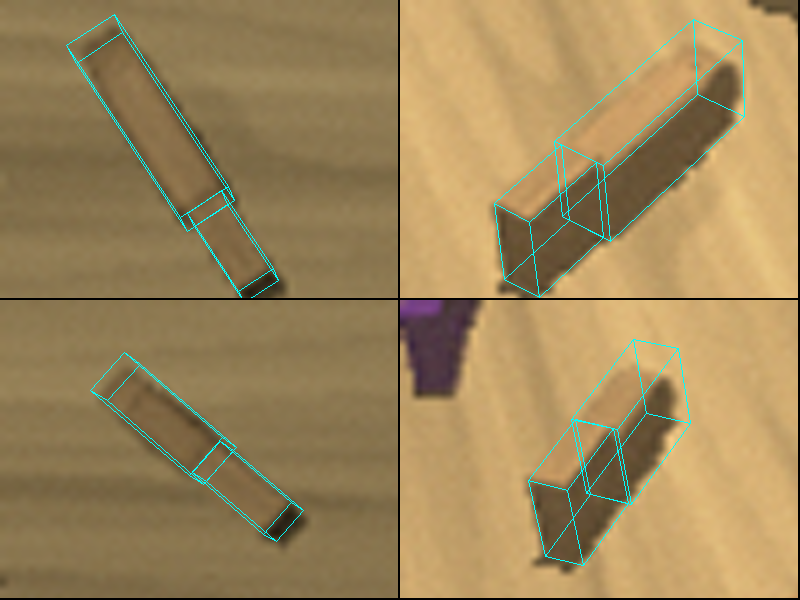

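The wireframes lie on the thigh and upper arm in both views. I choose the plain-wood thigh at top (334,317), not the purple one at (195,388), and brown pins only, not the yellow one at (366,398).

```bash
cat > plan.py <<'E'
import sys;from cell import env;import numpy as np
from scipy.spatial.transform import Rotation as R
o=env.get_obs();p=np.array(o['tool_pos']);r=R.from_euler('xyz',o['tool_rot'],degrees=True)
g=p+r.apply([0,0,.164]);print('t',round(o['time_s'],1),'grasp',g.round(4),'rpy',np.round(o['tool_rot'],2),'w',round(o['grip_width'],4),'F',np.round(o['force'],1))
a=list(map(float,sys.argv[1:]))  # gx gy gz yaw [mm,deg] -> turn rows, then tool shift
if a:
    tr=R.from_euler('xyz',[180,a[4] if len(a)>4 else 0,a[3]],degrees=True);v=(r.inv()*tr).as_rotvec()
    if len(a)>5 and a[5] and v[2]<0: v=v*(1-2*np.pi/np.linalg.norm(v))
    n=np.ceil(np.linalg.norm(v)/.149);print('turn',v.round(3),'rows',n,'each',(v/max(n,1)).round(4))
    tp=np.array(a[:3])/1e3-tr.apply([0,0,.164]);print('shift',(tr.inv().apply(tp-p)*1e3).round(1),'mm')
E
python3 plan.py 504.5 261 150 35.5
```

```text
t 0.4 grasp [0.2832 0.585  0.2406] rpy [-179.99    0.    154.17] w 0.0873 F [ 0.5 -0.1  0.6]
turn [-0.     0.     2.071] rows 14.0 each [-0.      0.      0.1479]
shift [ -8.  392.3  90.6] mm
```

Request:
send_rows --xyz '[[0, 0, 0], [0, 0, 0], [0, 0, 0], [0, 0, 0], [0, 0, 0], [0, 0, 0], [0, 0, 0], [0, 0, 0], [0, 0, 0], [0, 0, 0], [0, 0, 0], [0, 0, 0], [0, 0, 0], [0, 0, 0], [0, 0, 0]]' --rotation '[[0, 0, 0.148], [0, 0, 0.148], [0, 0, 0.148], [0, 0, 0.148], [0, 0, 0.148], [0, 0, 0.148], [0, 0, 0.148], [0, 0, 0.148], [0, 0, 0.148], [0, 0, 0.148], [0, 0, 0.148], [0, 0, 0.148], [0, 0, 0.148], [0, 0, 0.148], [0, 0, 0]]' --jaw '[1, 1, 1, 1, 1, 1, 1, 1, 1, 1, 1, 1, 1, 1, 1]'

```text
time_s: 1.9
tool_pos: [0.2832, 0.5851, 0.4048]
tool_rot: [180.0, -0.0, 35.4]
force: [1.3, -0.0, 0.0]
grip_width: 0.087
grasp_force: 0.0
```

Request:
send_rows --xyz '[[0, 0.039, 0.009], [0, 0.039, 0.009], [0, 0.039, 0.009], [0, 0.039, 0.009], [0, 0.039, 0.009], [-0.008, 0.039, 0.009], [0, 0.039, 0.009], [0, 0.039, 0.009], [0, 0.039, 0.009], [0, 0.039, 0.009], [0, 0, 0]]' --rotation '[[0, 0, 0], [0, 0, 0], [0, 0, 0], [0, 0, 0], [0, 0, 0], [0, 0, 0], [0, 0, 0], [0, 0, 0], [0, 0, 0], [0, 0, 0], [0, 0, 0]]' --jaw '[1, 1, 1, 1, 1, 1, 1, 1, 1, 1, 1]'

```text
time_s: 3.0
tool_pos: [0.5059, 0.2563, 0.314]
tool_rot: [179.8, 0.1, 35.1]
force: [-0.1, -0.2, -0.1]
grip_width: 0.0868
grasp_force: 0.0
```

```bash
python3 plan.py 504.5 261 24 35.5
```

```text
t 3.0 grasp [0.506  0.2556 0.15  ] rpy [1.7978e+02 9.0000e-02 3.5120e+01] w 0.0868 F [-0.1 -0.2 -0.1]
turn [ 0.004  0.002 -0.007] rows 1.0 each [ 0.0038  0.0016 -0.0067]
shift [  1.6  -4.7 126. ] mm
```

Request:
send_rows --xyz '[[0, 0, 0.02], [0, 0, 0.02], [0, 0, 0.02], [0, 0, 0], [0, 0, 0], [0, 0, 0]]' --rotation '[[0, 0, 0], [0, 0, 0], [0, 0, 0], [0, 0, 0], [0, 0, 0], [0, 0, 0]]' --jaw '[1, 1, 1, 1, 1, 1]'

```text
time_s: 3.6
tool_pos: [0.5034, 0.2633, 0.2561]
tool_rot: [-180.0, -0.1, 35.5]
force: [-0.0, -0.1, 0.1]
grip_width: 0.087
grasp_force: 0.0
```

```bash
python3 plan.py 504.5 261 24 35.5
```

```text
t 3.6 grasp [0.5037 0.2635 0.0921] rpy [-1.7999e+02 -1.3000e-01  3.5530e+01] w 0.087 F [-0.  -0.1  0.1]
turn [-0.    -0.002  0.001] rows 1.0 each [-0.0001 -0.0023  0.0006]
shift [-0.4  2.5 68.1] mm
```

Request:
send_rows --xyz '[[0, 0.0025, 0.017], [0, 0, 0.017], [0, 0, 0.017], [0, 0, 0.017], [0, 0, 0], [0, 0, 0], [0, 0, 0], [0, 0, 0], [0, 0, 0], [0, 0, 0], [0, 0, 0], [0, 0, 0]]' --rotation '[[0, 0, 0], [0, 0, 0], [0, 0, 0], [0, 0, 0], [0, 0, 0], [0, 0, 0], [0, 0, 0], [0, 0, 0], [0, 0, 0], [0, 0, 0], [0, 0, 0], [0, 0, 0]]' --jaw '[1, 1, 1, 1, 1, 1, 0, 0, 0, 0, 0, 0]' --newtons 35

```text
time_s: 4.8
tool_pos: [0.5043, 0.2607, 0.1868]
tool_rot: [-180.0, -0.0, 35.5]
force: [-0.9, -0.9, 0.3]
grip_width: 0.0472
grasp_force: 0.0
```

Request:
send_rows --xyz '[[0, 0, 0], [0, 0, -0.03], [0, 0, -0.03], [0, 0, -0.03], [0, 0, -0.03], [0, 0, 0], [0, 0, 0], [0, 0, 0]]' --rotation '[[0, 0, 0], [0, 0, 0], [0, 0, 0], [0, 0, 0], [0, 0, 0], [0, 0, 0], [0, 0, 0], [0, 0, 0]]' --jaw '[0, 0, 0, 0, 0, 0, 0, 0]'

```text
time_s: 5.6
tool_pos: [0.5038, 0.2605, 0.3056]
tool_rot: [-180.0, 0.1, 35.5]
force: [-1.7, 0.1, -1.2]
grip_width: 0.0004
grasp_force: 0.0
```

```bash
python3 - <<'E'
import numpy as np
a=np.radians(4.2);T=np.array([573.5,-38.5]);M=np.array([[np.cos(a),-np.sin(a)],[np.sin(a),np.cos(a)]])
for n,p in(('hip',(-35,79)),('thigh grasp',(-35,139)),('sh',(-35,-79)),('arm grasp+18',(-35,-143)),('pin hip thumb',(-79,79)),('pin sh thumb',(-79,-79))):print(n,(T+M@p).round(1))
E
python3 plan.py 528.3 97.6 140 94.2
```

```text
hip [532.8  37.7]
thigh grasp [528.4  97.6]
sh [ 544.4 -119.9]
arm grasp+18 [ 549.1 -183.7]
pin hip thumb [488.9  34.5]
pin sh thumb [ 500.5 -123.1]
t 5.6 grasp [0.5035 0.2604 0.1416] rpy [-1.7999e+02  1.2000e-01  3.5460e+01] w 0.0004 F [-1.7  0.1 -1.2]
turn [-1.000e-03  2.000e-03 -1.025e+00] rows 7.0 each [-0.0002  0.0003 -0.1465]
shift [-164.3   12.5    1.6] mm
```

The fingers hadn't finished closing before the lift. I'll open, check whether the thigh moved, and retry.

Request:
send_rows --xyz '[[0, 0, 0], [0, 0, 0], [0, 0, 0], [0, 0, 0], [0, 0, 0], [0, 0, 0], [0, 0, 0], [0, 0, 0], [0, 0, 0], [0, 0, 0], [0, 0, 0], [0, 0, 0], [0, 0, 0], [0, 0, 0]]' --rotation '[[0, 0, 0], [0, 0, 0], [0, 0, 0], [0, 0, 0], [0, 0, 0], [0, 0, 0], [0, 0, 0], [0, 0, 0], [0, 0, 0], [0, 0, 0], [0, 0, 0], [0, 0, 0], [0, 0, 0], [0, 0, 0]]' --jaw '[1, 1, 1, 1, 1, 1, 1, 1, 1, 1, 1, 1, 1, 1]'

```text
time_s: 7.0
tool_pos: [0.5044, 0.2607, 0.3068]
tool_rot: [180.0, -0.0, 35.5]
force: [-0.1, 0.6, 0.4]
grip_width: 0.0866
grasp_force: 0.0
```

```bash
python3 - <<'E'
from wire import *
s=grab('side');cv2.imwrite('raw_s1.png',s['image'])
a=cv2.imread('raw_side0.png').astype(int);d=np.abs(a-s['image']).sum(2)>60
n,l,st,c=cv2.connectedComponentsWithStats(d.astype(np.uint8))
print([(st[i].tolist()) for i in range(1,n) if st[i][4]>8])
# dark side-face silhouette in thigh region below gripper
print(d[150:195,210:260].sum())
E
python3 plan.py 504.5 261 24 35.5
```

```text
[[0, 0, 7, 4, 13], [45, 0, 10, 3, 21], [70, 0, 12, 2, 17], [134, 0, 136, 152, 5815], [108, 10, 48, 75, 1974], [0, 17, 32, 95, 542], [24, 117, 19, 55, 239], [78, 125, 88, 136, 3455], [100, 163, 166, 127, 4686], [44, 181, 36, 54, 201], [13, 203, 26, 39, 259], [29, 209, 12, 29, 54], [7, 227, 5, 5, 16], [0, 265, 9, 8, 41], [92, 297, 8, 7, 21], [81, 306, 8, 10, 26], [21, 309, 6, 9, 19], [67, 319, 12, 13, 40], [20, 320, 20, 12, 89], [45, 328, 15, 7, 46], [55, 335, 17, 7, 38]]
895
t 7.0 grasp [0.5044 0.2607 0.1428] rpy [180.    -0.    35.45] w 0.0867 F [-1.   0.1  0.5]
turn [ 0.    -0.    -0.001] rows 1.0 each [ 0.     -0.0001 -0.0008]
shift [  0.3  -0.2 118.8] mm
```

Request:
send_rows --xyz '[[0, 0, 0.03], [0, 0, 0.03], [0, 0, 0.03], [0, 0, 0.0288], [0, 0, 0], [0, 0, 0], [0, 0, 0], [0, 0, 0], [0, 0, 0], [0, 0, 0], [0, 0, 0], [0, 0, 0], [0, 0, 0], [0, 0, 0], [0, 0, 0], [0, 0, 0], [0, 0, 0], [0, 0, 0], [0, 0, 0]]' --rotation '[[0, 0, 0], [0, 0, 0], [0, 0, 0], [0, 0, 0], [0, 0, 0], [0, 0, 0], [0, 0, 0], [0, 0, 0], [0, 0, 0], [0, 0, 0], [0, 0, 0], [0, 0, 0], [0, 0, 0], [0, 0, 0], [0, 0, 0], [0, 0, 0], [0, 0, 0], [0, 0, 0], [0, 0, 0]]' --jaw '[1, 1, 1, 1, 1, 0, 0, 0, 0, 0, 0, 0, 0, 0, 0, 0, 0, 0, 0]' --newtons 35

```text
time_s: 8.95
tool_pos: [0.5044, 0.2607, 0.188]
tool_rot: [180.0, -0.0, 35.5]
force: [0.3, 0.4, -1.0]
grip_width: 0.0279
grasp_force: 34.8
```

```bash
python3 plan.py 504.5 261 144 35.5
```

```text
t 8.9 grasp [0.5044 0.2607 0.024 ] rpy [180.    -0.    35.45] w 0.0279 F [ 0.3  0.4 -1. ]
turn [ 0.    -0.    -0.001] rows 1.0 each [ 0.     -0.     -0.0008]
shift [   0.3   -0.2 -120. ] mm
```

Request:
send_rows --xyz '[[0, 0, -0.02], [0, 0, -0.03], [0, 0, -0.03], [0, 0, -0.04], [0, 0, 0], [0, 0, 0], [0, 0, 0], [0, 0, 0], [0, 0, 0], [0, 0, 0], [0, 0, 0], [-0.02, 0.002, 0], [-0.03, 0.002, 0], [-0.03, 0.002, 0], [-0.03, 0.002, 0], [-0.03, 0.002, 0], [-0.024, 0.002, 0], [0, 0, 0], [0, 0, 0], [0, 0, 0]]' --rotation '[[0, 0, 0], [0, 0, 0], [0, 0, 0], [0, 0, 0], [0, 0, -0.146], [0, 0, -0.146], [0, 0, -0.146], [0, 0, -0.146], [0, 0, -0.146], [0, 0, -0.146], [0, 0, -0.148], [0, 0, 0], [0, 0, 0], [0, 0, 0], [0, 0, 0], [0, 0, 0], [0, 0, 0], [0, 0, 0], [0, 0, 0], [0, 0, 0]]' --jaw '[0, 0, 0, 0, 0, 0, 0, 0, 0, 0, 0, 0, 0, 0, 0, 0, 0, 0, 0, 0]'

```text
time_s: 10.95
tool_pos: [0.5279, 0.0992, 0.3077]
tool_rot: [-180.0, -0.0, 94.2]
force: [0.5, -0.2, -2.1]
grip_width: 0.0278
grasp_force: 34.8
```

```bash
python3 plan.py 528.4 97.6 80 94.2; python3 - <<'E'
from wire import *
t=grab('top');s=grab('side')
cv2.imwrite('raw_t2.png',t['image']);cv2.imwrite('raw_s2.png',s['image'])
a=np.zeros((600,800,3),np.uint8)
a[:,:400]=crop(t['image'],225,130,80,120,5);a[:,400:]=crop(s['image'],225,160,80,120,5)
cv2.imwrite('pics/v2.png',a)
E
```

```text
t 10.9 grasp [0.5278 0.0993 0.1437] rpy [-1.7998e+02 -3.0000e-02  9.4210e+01] w 0.0278 F [ 0.5 -0.2 -2.1]
turn [-0.    -0.001  0.   ] rows 1.0 each [-0.0004 -0.0006  0.0002]
shift [-1.6  0.4 63.7] mm
```

View pics/v2.png

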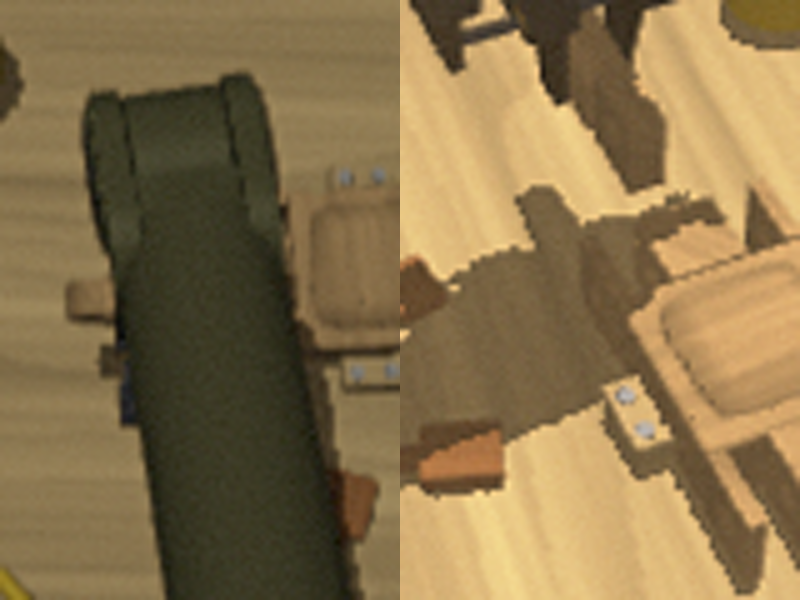

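```bash
python3 - <<'E'
from fit import *
s=grab('side')
u=raw([(232,191),(264,184),(266,120)],225,160,5)
q=[.5278,.0993,np.radians(94.2)]
X=np.array([(-80,10,120),(-80,-10,120),(-80,-10,166)],float)
print((proj(s,P(q,X))-u).round(2).tolist())
q2,r=lsq([(s,X,u)],q);print(q2,r.round(2).tolist())
E
```

```text
[[-0.34, 0.92], [0.38, -0.02], [0.35, -0.08]]
[0.53759695 0.10093792 1.51820959] [[-0.82, 0.2], [0.25, -0.07], [0.22, -0.13]]
```

The tongue in the side view is within 1 mm of where it should be. I'll lower it into the fork.

Request:
send_rows --xyz '[[-0.0016, 0.0004, 0.02], [0, 0, 0.02], [0, 0, 0.015], [0, 0, 0], [0, 0, 0], [0, 0, 0], [0, 0, 0.008], [0, 0, 0.008], [0, 0, 0.008], [0, 0, 0.008], [0, 0, 0], [0, 0, 0]]' --rotation '[[0, 0, 0], [0, 0, 0], [0, 0, 0], [0, 0, 0], [0, 0, 0], [0, 0, 0], [0, 0, 0], [0, 0, 0], [0, 0, 0], [0, 0, 0], [0, 0, 0], [0, 0, 0]]' --jaw '[0, 0, 0, 0, 0, 0, 0, 0, 0, 0, 0, 0]'

```text
time_s: 12.3
tool_pos: [0.5286, 0.0964, 0.2206]
tool_rot: [-180.0, 0.0, 94.1]
force: [-0.3, 0.1, -0.9]
grip_width: 0.0276
grasp_force: 34.8
```

```bash
python3 plan.py 528.4 97.6 24 94.2
```

```text
t 12.3 grasp [0.5285 0.0963 0.0566] rpy [-1.7996e+02  2.0000e-02  9.4120e+01] w 0.0276 F [-0.3  0.1 -0.9]
turn [-0.001  0.    -0.001] rows 1.0 each [-0.0006  0.0003 -0.0014]
shift [ 1.2 -0.1 32.6] mm
```

Force is near zero with the tongue about 17 mm into the slot, so I continue.

Request:
send_rows --xyz '[[0.0012, 0, 0.008], [0, 0, 0.008], [0, 0, 0.008], [0, 0, 0.0075], [0, 0, 0], [0, 0, 0], [0, 0, 0]]' --rotation '[[0, 0, 0], [0, 0, 0], [0, 0, 0], [0, 0, 0], [0, 0, 0], [0, 0, 0], [0, 0, 0]]' --jaw '[0, 0, 0, 0, 0, 0, 0]'

```text
time_s: 13.0
tool_pos: [0.5286, 0.0976, 0.1895]
tool_rot: [180.0, -0.0, 94.1]
force: [0.0, -0.1, -1.7]
grip_width: 0.0279
grasp_force: 34.9
```

```bash
python3 plan.py 528.4 97.6 24 94.2
```

```text
t 13.0 grasp [0.5286 0.0976 0.0255] rpy [180.    -0.    94.12] w 0.0279 F [ 0.  -0.1 -1.7]
turn [ 0.    -0.    -0.001] rows 1.0 each [ 0.0001 -0.     -0.0013]
shift [ 0.  -0.2  1.5] mm
```

Request:
send_rows --xyz '[[0, 0, 0.0015], [0, 0, 0], [0, 0, 0], [0, 0, 0], [0, 0, 0], [0, 0, 0], [0, 0, 0], [0, 0, 0], [0, 0, 0], [0, 0, 0], [0, 0, -0.02], [0, 0, -0.03], [0, 0, -0.03], [0, 0, -0.04], [0, 0, -0.04], [0, 0, 0], [0, 0, 0], [0, 0, 0]]' --rotation '[[0, 0, 0], [0, 0, 0], [0, 0, 0], [0, 0, 0], [0, 0, 0], [0, 0, 0], [0, 0, 0], [0, 0, 0], [0, 0, 0], [0, 0, 0], [0, 0, 0], [0, 0, 0], [0, 0, 0], [0, 0, 0], [0, 0, 0], [0, 0, 0], [0, 0, 0], [0, 0, 0]]' --jaw '[0, 0, 0, 0.8, 0.8, 0.8, 0.8, 0.8, 0.8, 0.8, 0.8, 0.8, 0.8, 1, 1, 1, 1, 1]'

```text
time_s: 14.8
tool_pos: [0.5281, 0.0976, 0.3468]
tool_rot: [-179.9, 0.0, 94.1]
force: [0.3, -0.0, -1.2]
grip_width: 0.0864
grasp_force: 0.0
```

```bash
python3 plan.py 411 91.5 150 191.2
```

```text
t 14.8 grasp [0.5277 0.0975 0.1828] rpy [-1.7989e+02  2.0000e-02  9.4130e+01] w 0.0864 F [ 0.3 -0.  -1.2]
turn [-2.000e-03 -1.000e-03 -1.694e+00] rows 12.0 each [-1.000e-04 -1.000e-04 -1.412e-01]
shift [116.   16.8  32.8] mm
```

Request:
send_rows --xyz '[[0, 0, 0], [0, 0, 0], [0, 0, 0], [0, 0, 0], [0, 0, 0], [0, 0, 0], [0, 0, 0], [0, 0, 0], [0, 0, 0], [0, 0, 0], [0, 0, 0], [0, 0, 0], [0.029, 0.004, 0], [0.029, 0.004, 0], [0.029, 0.004, 0], [0.029, 0.005, 0], [0, 0, 0], [0, 0, 0], [0, 0, 0]]' --rotation '[[0, 0, -0.141], [0, 0, -0.141], [0, 0, -0.141], [0, 0, -0.141], [0, 0, -0.141], [0, 0, -0.141], [0, 0, -0.141], [0, 0, -0.141], [0, 0, -0.141], [0, 0, -0.141], [0, 0, -0.142], [0, 0, -0.142], [0, 0, 0], [0, 0, 0], [0, 0, 0], [0, 0, 0], [0, 0, 0], [0, 0, 0], [0, 0, 0]]' --jaw '[1, 1, 1, 1, 1, 1, 1, 1, 1, 1, 1, 1, 1, 1, 1, 1, 1, 1, 1]'

```text
time_s: 16.7
tool_pos: [0.4121, 0.0918, 0.3475]
tool_rot: [-180.0, -0.0, -168.8]
force: [-0.6, 0.3, -0.2]
grip_width: 0.0867
grasp_force: 0.0
```

```bash
cat > pins.py <<'E'
from fit import *
for n in('side','top'):
    c=grab(n);b=brown(c['image'])
    for k,q0 in(('L',[.368,.083,np.radians(191)]),('M',[.370,-.015,np.radians(165.5)]),('R',[.3655,-.148,np.radians(181.8)])):
        q,e=maskfit([(c,b)],q0,PIN);g=q[:2]-.044*np.array([np.cos(q[2]),np.sin(q[2])])
        print(n,k,(q[:2]*1e3).round(1),np.degrees(q[2]).round(1),round(e,2),'thumb',(g*1e3).round(1))
E
python3 pins.py; python3 plan.py 411 91.5 20 191.2
```

```text
side L [368.5  83.6] 193.1 1.83 thumb [411.3  93.5]
side M [371.4 -14.1] 167.0 3.76 thumb [414.3 -24. ]
side R [ 366.4 -147.3] 183.3 0.49 thumb [ 410.3 -144.7]
top L [365.3  93.2] 181.3 181.37 thumb [409.3  94.2]
top M [374.7 -12.1] 154.8 1.44 thumb [414.6 -30.8]
top R [ 365.  -148.1] 181.7 0.25 thumb [ 409.  -146.8]
t 16.8 grasp [0.4121 0.0917 0.1836] rpy [-1.7997e+02 -3.0000e-02 -1.6885e+02] w 0.0868 F [-0.1  0.1 -0.2]
turn [-0.001 -0.    -0.001] rows 1.0 each [-0.0005 -0.0005 -0.0008]
shift [  1.2  -0.  163.6] mm
```

Request:
send_rows --xyz '[[0.001, 0, 0.03], [0, 0, 0.03], [0, 0, 0.03], [0, 0, 0.03], [0, 0, 0.02], [0, 0, 0.013], [0, 0, 0.01], [0, 0, 0], [0, 0, 0], [0, 0, 0], [0, 0, 0]]' --rotation '[[0, 0, 0], [0, 0, 0], [0, 0, 0], [0, 0, 0], [0, 0, 0], [0, 0, 0], [0, 0, 0], [0, 0, 0], [0, 0, 0], [0, 0, 0], [0, 0, 0]]' --jaw '[1, 1, 1, 1, 1, 1, 1, 1, 1, 1, 1]'

```text
time_s: 17.9
tool_pos: [0.4108, 0.0917, 0.1856]
tool_rot: [180.0, 0.1, -168.8]
force: [0.7, 0.2, -0.7]
grip_width: 0.0871
grasp_force: 0.0
```

Request:
send_rows --xyz '[[0, 0, 0], [0, 0, 0], [0, 0, 0], [0, 0, 0], [0, 0, 0], [0, 0, 0], [0, 0, 0], [0, 0, 0], [0, 0, 0], [0, 0, 0], [0, 0, 0], [0, 0, 0]]' --rotation '[[0, 0, 0], [0, 0, 0], [0, 0, 0], [0, 0, 0], [0, 0, 0], [0, 0, 0], [0, 0, 0], [0, 0, 0], [0, 0, 0], [0, 0, 0], [0, 0, 0], [0, 0, 0]]' --jaw '[0, 0, 0, 0, 0, 0, 0, 0, 0, 0, 0, 0]' --newtons 40

```text
time_s: 19.1
tool_pos: [0.4105, 0.0916, 0.185]
tool_rot: [180.0, 0.0, -168.8]
force: [-0.9, 0.8, -0.1]
grip_width: 0.0357
grasp_force: 40.0
```

```bash
python3 plan.py 419 29.4 150 4.2
```

```text
t 19.1 grasp [0.4105 0.0916 0.021 ] rpy [ 180.      0.   -168.82] w 0.0357 F [-0.9  0.8 -0.1]
turn [-0.    0.   -3.02] rows 21.0 each [-0.      0.     -0.1438]
shift [   3.9   62.7 -129. ] mm
```

Request:
send_rows --xyz '[[0, 0, -0.02], [0, 0, -0.03], [0, 0, -0.04], [0, 0, 0], [0, 0, 0], [0, 0, 0], [0, 0, 0], [0, 0, 0], [0, 0, 0], [0, 0, 0], [0, 0, 0], [0, 0, 0], [0, 0, 0], [0, 0, 0], [0, 0, 0], [0, 0, 0]]' --rotation '[[0, 0, 0], [0, 0, 0], [0, 0, 0], [0, 0, 0.142], [0, 0, 0.142], [0, 0, 0.142], [0, 0, 0.142], [0, 0, 0.142], [0, 0, 0.142], [0, 0, 0.142], [0, 0, 0.142], [0, 0, 0.142], [0, 0, 0.142], [0, 0, 0.142], [0, 0, 0.142], [0, 0, 0.142]]' --jaw '[0, 0, 0, 0, 0, 0, 0, 0, 0, 0, 0, 0, 0, 0, 0, 0]'

```text
time_s: 20.7
tool_pos: [0.4104, 0.0916, 0.2749]
tool_rot: [-180.0, 0.0, 85.1]
force: [0.9, -0.5, -0.3]
grip_width: 0.0357
grasp_force: 40.0
```

Request:
send_rows --xyz '[[0, 0, 0], [0, 0, 0], [0, 0, 0], [0, 0, 0], [0, 0, 0], [0, 0, 0], [0, 0, 0], [0, 0, 0], [0, 0, 0], [0, 0, 0], [0, 0, 0], [0, 0, 0], [0, 0, 0]]' --rotation '[[0, 0, 0.142], [0, 0, 0.142], [0, 0, 0.142], [0, 0, 0.142], [0, 0, 0.142], [0, 0, 0.142], [0, 0, 0.142], [0, 0, 0.142], [0, 0, 0.142], [0, 0, 0.139], [0, 0, 0], [0, 0, 0], [0, 0, 0]]' --jaw '[0, 0, 0, 0, 0, 0, 0, 0, 0, 0, 0, 0, 0]'

```text
time_s: 22.0
tool_pos: [0.4105, 0.0916, 0.275]
tool_rot: [-180.0, -0.0, 4.4]
force: [-0.0, 0.3, -0.7]
grip_width: 0.0356
grasp_force: 40.0
```

```bash
python3 plan.py 421.1 29.5 70 4.2;  python3 - <<'E'
from wire import *
t=grab('top');s=grab('side')
a=np.zeros((600,800,3),np.uint8)
a[:,:480]=crop(t['image'],230,145,80,100,6);a[:,480:]=cv2.resize(crop(s['image'],205,170,64,120,5),(320,600))
cv2.imwrite('pics/v3.png',a)
E
```

```text
t 22.0 grasp [0.4105 0.0916 0.111 ] rpy [-180.     -0.      4.36] w 0.0356 F [-0.   0.3 -0.7]
turn [-0.    -0.     0.003] rows 1.0 each [-0.     -0.      0.0028]
shift [ 6.  62.7 41. ] mm
```

View pics/v3.png

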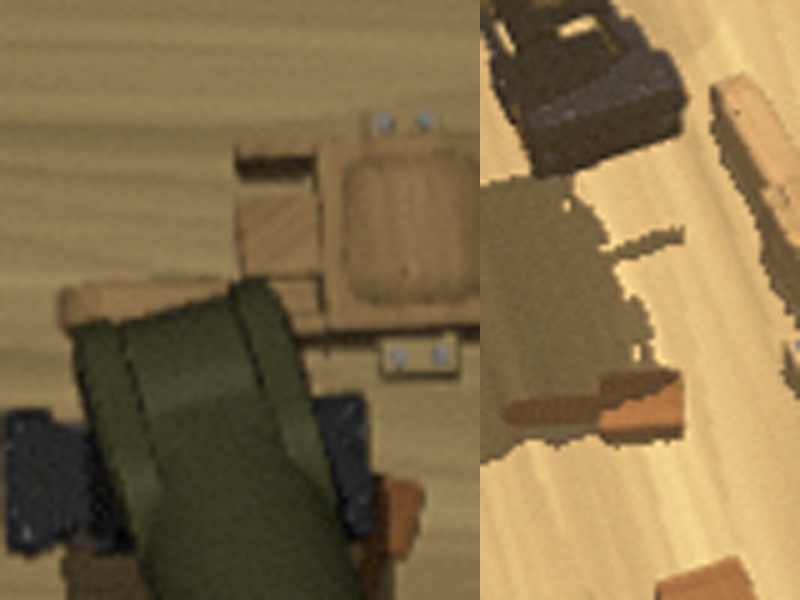

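Request:
send_rows --xyz '[[0.001, 0.02, 0], [0.001, 0.02, 0], [0.004, 0.0227, 0], [0, 0, 0.02], [0, 0, 0.02], [0, 0, 0.02], [0, 0, 0.011], [0, 0, 0], [0, 0, 0], [0, 0, 0]]' --rotation '[[0, 0, 0.003], [0, 0, 0], [0, 0, 0], [0, 0, 0], [0, 0, 0], [0, 0, 0], [0, 0, 0], [0, 0, 0], [0, 0, 0], [0, 0, 0]]' --jaw '[0, 0, 0, 0, 0, 0, 0, 0, 0, 0]'

```text
time_s: 23.1
tool_pos: [0.4216, 0.0296, 0.2049]
tool_rot: [-180.0, -0.1, 4.1]
force: [-0.1, 0.7, -0.7]
grip_width: 0.0358
grasp_force: 40.0
```

```bash
python3 plan.py 421.1 29.5 40 4.2;python3 - <<'E'
from wire import *
s=grab('side')
cv2.imwrite('pics/v4.png',crop(s['image'],190,140,100,75,8))
E
```

```text
t 23.1 grasp [0.4219 0.0297 0.0409] rpy [-1.7998e+02 -1.1000e-01  4.0800e+00] w 0.0358 F [-0.1  0.7 -0.7]
turn [-0.    -0.002 -0.002] rows 1.0 each [-0.0003 -0.0019 -0.0021]
shift [-0.5  0.1  0.9] mm
```

View pics/v4.png

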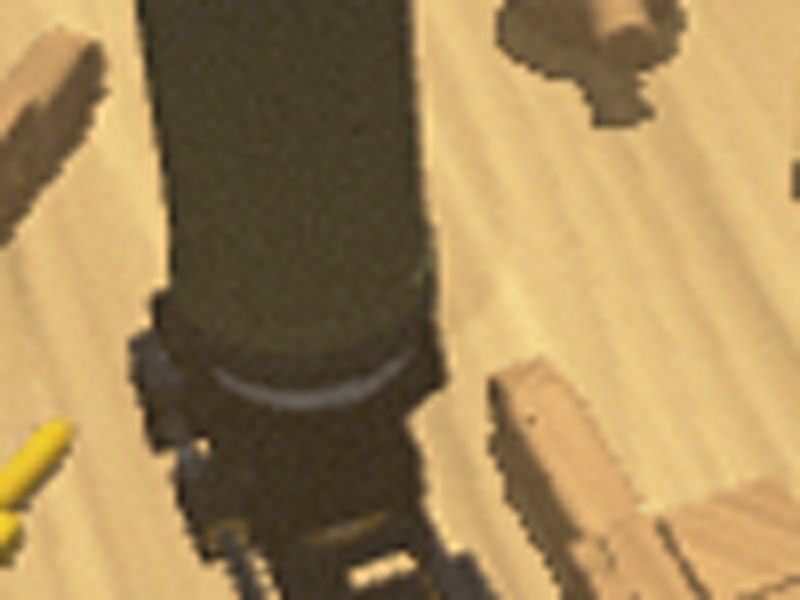

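Request:
send_rows --xyz '[[0.008, 0, 0.001], [0.008, 0, 0], [0.006, 0, 0], [0.005, 0, 0], [0.005, 0, 0], [0, 0, 0], [0, 0, 0]]' --rotation '[[0, 0, 0], [0, 0, 0], [0, 0, 0], [0, 0, 0], [0, 0, 0], [0, 0, 0], [0, 0, 0]]' --jaw '[0, 0, 0, 0, 0, 0, 0]'

```text
time_s: 23.85
tool_pos: [0.4529, 0.0317, 0.2028]
tool_rot: [180.0, 0.0, 4.1]
force: [-0.5, 0.3, -0.6]
grip_width: 0.0351
grasp_force: 40.0
```

```bash
python3 plan.py 488.9 34.5 40 4.2
```

```text
t 23.9 grasp [0.4528 0.0317 0.0388] rpy [1.7999e+02 3.0000e-02 4.0600e+00] w 0.0351 F [-0.5  0.3 -0.6]
turn [ 0.     0.001 -0.002] rows 1.0 each [ 0.0001  0.0005 -0.0025]
shift [36.1 -0.1 -1.2] mm
```

Request:
send_rows --xyz '[[0.005, 0, -0.0008], [0.005, 0, 0], [0.005, 0, 0], [0.005, 0, 0], [0, 0, 0], [0, 0, 0]]' --rotation '[[0, 0, -0.002], [0, 0, 0], [0, 0, 0], [0, 0, 0], [0, 0, 0], [0, 0, 0]]' --jaw '[0, 0, 0, 0, 0, 0]'

```text
time_s: 24.45
tool_pos: [0.4729, 0.0332, 0.2037]
tool_rot: [180.0, 0.0, 4.2]
force: [-0.2, -0.4, -1.3]
grip_width: 0.0353
grasp_force: 40.0
```

```bash
python3 plan.py 488.9 34.5 40 4.2
```

```text
t 24.4 grasp [0.4729 0.0332 0.0397] rpy [1.80e+02 2.00e-02 4.17e+00] w 0.0353 F [-0.2 -0.4 -1.3]
turn [ 0.     0.    -0.001] rows 1.0 each [ 0.0001  0.0003 -0.0005]
shift [16.1 -0.1 -0.3] mm
```

Still free, so I push on until it seats.

Request:
send_rows --xyz '[[0.005, 0, 0], [0.005, 0, 0], [0.003, 0, 0], [0.002, 0, 0], [0, 0, 0], [0, 0, 0]]' --rotation '[[0, 0, 0], [0, 0, 0], [0, 0, 0], [0, 0, 0], [0, 0, 0], [0, 0, 0]]' --jaw '[0, 0, 0, 0, 0, 0]'

```text
time_s: 25.05
tool_pos: [0.4878, 0.0343, 0.2037]
tool_rot: [-180.0, 0.0, 4.2]
force: [-0.8, 0.0, 0.1]
grip_width: 0.0352
grasp_force: 40.0
```

Request:
send_rows --xyz '[[0.001, 0, 0], [0.001, 0, 0], [0.001, 0, 0], [0, 0, 0], [0, 0, 0]]' --rotation '[[0, 0, 0], [0, 0, 0], [0, 0, 0], [0, 0, 0], [0, 0, 0]]' --jaw '[0, 0, 0, 0, 0]'

```text
time_s: 25.55
tool_pos: [0.4893, 0.0344, 0.203]
tool_rot: [-180.0, 0.3, 4.2]
force: [-5.4, -0.1, 2.0]
grip_width: 0.0355
grasp_force: 40.0
```

```bash
python3 plan.py 488.9 34.5 40 4.2
```

```text
t 25.6 grasp [0.4885 0.0343 0.039 ] rpy [-179.99    0.28    4.16] w 0.0355 F [-5.4 -0.1  2. ]
turn [-0.     0.005 -0.001] rows 1.0 each [-0.0001  0.005  -0.0008]
shift [-0.4 -0.2 -1. ] mm
```

Request:
send_rows --xyz '[[0.001, 0, 0], [0.001, 0, 0], [0, 0, 0], [0, 0, 0], [-0.001, 0, 0], [-0.001, 0, 0], [0, 0, 0], [0, 0, 0], [0, 0, 0], [0, 0, 0], [0, 0, 0], [0, 0, 0]]' --rotation '[[0, 0, 0], [0, 0, 0], [0, 0, 0], [0, 0, 0], [0, 0, 0], [0, 0, 0], [0, 0, 0], [0, 0, 0], [0, 0, 0], [0, 0, 0], [0, 0, 0], [0, 0, 0]]' --jaw '[0, 0, 0, 0, 0, 0, 0.6, 0.6, 0.6, 0.6, 0.6, 0.6]'

```text
time_s: 26.75
tool_pos: [0.491, 0.0345, 0.2039]
tool_rot: [-180.0, -0.0, 4.2]
force: [0.2, -0.6, -0.5]
grip_width: 0.0521
grasp_force: 0.0
```

Request:
send_rows --xyz '[[0, 0, -0.02], [0, 0, -0.03], [0, 0, -0.03], [0, 0, -0.04], [0, 0, 0], [0, 0, 0], [0, 0, 0]]' --rotation '[[0, 0, 0], [0, 0, 0], [0, 0, 0], [0, 0, 0], [0, 0, 0], [0, 0, 0], [0, 0, 0]]' --jaw '[0.6, 0.6, 0.6, 0.6, 1, 1, 1]'

```text
time_s: 27.45
tool_pos: [0.4903, 0.0345, 0.3227]
tool_rot: [180.0, 0.1, 4.2]
force: [0.0, 0.9, 0.0]
grip_width: 0.0687
grasp_force: 0.0
```

```bash
python3 plan.py 391.7 386.6 150 231.3
```

```text
t 27.4 grasp [0.49   0.0344 0.1587] rpy [1.7999e+02 1.0000e-01 4.1700e+00] w 0.0687 F [0.  0.9 0. ]
turn [2.000e-03 1.000e-03 2.319e+00] rows 16.0 each [1.000e-04 0.000e+00 1.449e-01]
shift [-213.2  297.1    8.7] mm
```

Request:
send_rows --xyz '[[0, 0, 0], [0, 0, 0], [0, 0, 0], [0, 0, 0], [0, 0, 0], [0, 0, 0], [0, 0, 0], [0, 0, 0], [0, 0, 0], [0, 0, 0], [0, 0, 0], [0, 0, 0], [0, 0, 0], [0, 0, 0], [0, 0, 0], [0, 0, 0], [0, 0, 0], [0, 0, 0], [0, 0, 0], [0, 0, 0]]' --rotation '[[0, 0, -0.147], [0, 0, -0.147], [0, 0, -0.147], [0, 0, -0.147], [0, 0, -0.147], [0, 0, -0.147], [0, 0, -0.147], [0, 0, -0.147], [0, 0, -0.147], [0, 0, -0.147], [0, 0, -0.147], [0, 0, -0.147], [0, 0, -0.147], [0, 0, -0.147], [0, 0, -0.147], [0, 0, -0.147], [0, 0, -0.147], [0, 0, -0.147], [0, 0, -0.147], [0, 0, -0.147]]' --jaw '[1, 1, 1, 1, 1, 1, 1, 1, 1, 1, 1, 1, 1, 1, 1, 1, 1, 1, 1, 1]'

```text
time_s: 29.45
tool_pos: [0.4903, 0.0345, 0.322]
tool_rot: [-179.9, -0.2, 173.0]
force: [-0.3, -0.3, 0.2]
grip_width: 0.0872
grasp_force: 0.0
```

Request:
send_rows --xyz '[[0, 0, 0], [0, 0, 0], [0, 0, 0], [0, 0, 0], [0, 0, 0], [0, 0, 0], [0, 0, 0], [-0.023, 0.0297, 0], [-0.023, 0.0297, 0], [-0.023, 0.0297, 0], [-0.023, 0.0297, 0], [-0.023, 0.0297, 0], [-0.023, 0.0297, 0], [-0.023, 0.0297, 0], [-0.023, 0.0297, 0], [-0.023, 0.0297, 0], [-0.0244, 0.0297, 0], [0, 0, 0], [0, 0, 0], [0, 0, 0]]' --rotation '[[0, 0, -0.147], [0, 0, -0.147], [0, 0, -0.147], [0, 0, -0.147], [0, 0, -0.147], [0, 0, -0.147], [0, 0, -0.141], [0, 0, 0], [0, 0, 0], [0, 0, 0], [0, 0, 0], [0, 0, 0], [0, 0, 0], [0, 0, 0], [0, 0, 0], [0, 0, 0], [0, 0, 0], [0, 0, 0], [0, 0, 0], [0, 0, 0]]' --jaw '[1, 1, 1, 1, 1, 1, 1, 1, 1, 1, 1, 1, 1, 1, 1, 1, 1, 1, 1, 1]'

```text
time_s: 31.45
tool_pos: [0.4046, 0.3996, 0.3225]
tool_rot: [-180.0, -0.1, -128.9]
force: [-0.3, -0.5, -0.2]
grip_width: 0.087
grasp_force: 0.0
```

```bash
python3 plan.py 403 400.6 24 231.3; python3 - <<'E'
from wire import *
t=grab('top');s=grab('side')
qa=[.3917,.3866,np.radians(51.3)]
qt=[.5285,.0976,np.radians(94.15)];qT=[.5735,-.0385,np.radians(4.2)]
panel('pics/w2.png',[(t,qa,ARM,148,214),(s,qa,ARM,164,134),(t,qt,THIGH,240,170),(s,qt,THIGH,230,180)])
E
```

```text
t 31.4 grasp [0.4044 0.3992 0.1585] rpy [-1.7997e+02 -1.5000e-01 -1.2885e+02] w 0.087 F [-0.3 -0.5 -0.2]
turn [-0.001 -0.003 -0.003] rows 1.0 each [-0.0005 -0.0026 -0.0026]
shift [  0.2   1.9 134.5] mm
```

View pics/w2.png

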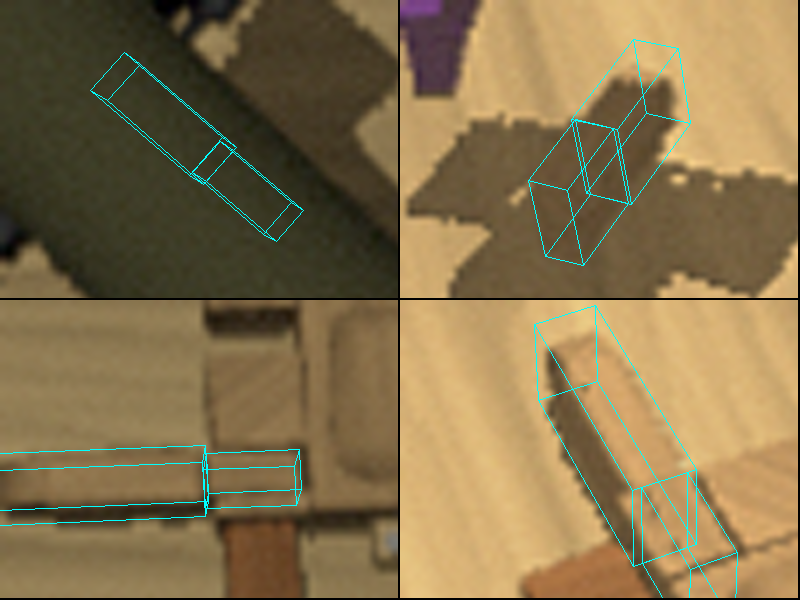

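The thigh is pinned with its thumb-piece on the near cheek, and the upper arm hasn't moved. I'll grasp the arm.

Request:
send_rows --xyz '[[0, 0.0019, 0.03], [0, 0, 0.03], [0, 0, 0.03], [0, 0, 0.025], [0, 0, 0.0195], [0, 0, 0], [0, 0, 0], [0, 0, 0], [0, 0, 0], [0, 0, 0], [0, 0, 0], [0, 0, 0], [0, 0, 0], [0, 0, 0], [0, 0, 0], [0, 0, 0], [0, 0, 0], [0, 0, 0], [0, 0, 0], [0, 0, 0]]' --rotation '[[0, 0, -0.003], [0, 0, 0], [0, 0, 0], [0, 0, 0], [0, 0, 0], [0, 0, 0], [0, 0, 0], [0, 0, 0], [0, 0, 0], [0, 0, 0], [0, 0, 0], [0, 0, 0], [0, 0, 0], [0, 0, 0], [0, 0, 0], [0, 0, 0], [0, 0, 0], [0, 0, 0], [0, 0, 0], [0, 0, 0]]' --jaw '[1, 1, 1, 1, 1, 1, 1, 0, 0, 0, 0, 0, 0, 0, 0, 0, 0, 0, 0, 0]' --newtons 35

```text
time_s: 33.55
tool_pos: [0.4026, 0.4021, 0.1892]
tool_rot: [180.0, 0.0, -128.6]
force: [-0.3, 0.4, -0.3]
grip_width: 0.0237
grasp_force: 35.0
```

```bash
python3 plan.py 549.1 -183.7 150 94.2
```

```text
t 33.5 grasp [0.4026 0.4021 0.0252] rpy [ 180.      0.   -128.59] w 0.0237 F [-0.3  0.4 -0.3]
turn [ 0.    -0.     2.395] rows 17.0 each [ 0.     -0.      0.1409]
shift [-595.   103.2 -124.8] mm
```

Request:
send_rows --xyz '[[0, 0, -0.02], [0, 0, -0.035], [0, 0, -0.035], [0, 0, -0.035], [0, 0, 0], [0, 0, 0], [0, 0, 0], [0, 0, 0], [0, 0, 0], [0, 0, 0], [0, 0, 0], [0, 0, 0], [0, 0, 0], [0, 0, 0], [0, 0, 0], [0, 0, 0], [0, 0, 0], [0, 0, 0], [0, 0, 0], [0, 0, 0]]' --rotation '[[0, 0, 0], [0, 0, 0], [0, 0, 0], [0, 0, 0], [0, 0, 0.141], [0, 0, 0.141], [0, 0, 0.141], [0, 0, 0.141], [0, 0, 0.141], [0, 0, 0.141], [0, 0, 0.141], [0, 0, 0.141], [0, 0, 0.141], [0, 0, 0.141], [0, 0, 0.141], [0, 0, 0.141], [0, 0, 0.141], [0, 0, 0.141], [0, 0, 0.141], [0, 0, 0.141]]' --jaw '[0, 0, 0, 0, 0, 0, 0, 0, 0, 0, 0, 0, 0, 0, 0, 0, 0, 0, 0, 0]'

```text
time_s: 35.55
tool_pos: [0.4025, 0.4019, 0.314]
tool_rot: [-180.0, 0.0, 101.8]
force: [-0.5, -0.2, -1.3]
grip_width: 0.0238
grasp_force: 35.0
```

Request:
send_rows --xyz '[[0, 0, 0], [-0.037, 0.0064, 0], [-0.037, 0.0064, 0], [-0.037, 0.0064, 0], [-0.037, 0.0064, 0], [-0.037, 0.0064, 0], [-0.037, 0.0064, 0], [-0.037, 0.0064, 0], [-0.037, 0.0064, 0], [-0.037, 0.0064, 0], [-0.037, 0.0064, 0], [-0.037, 0.0064, 0], [-0.037, 0.0064, 0], [-0.037, 0.0064, 0], [-0.037, 0.0064, 0], [-0.037, 0.0064, 0], [-0.037, 0.0064, 0], [0, 0, 0], [0, 0, 0], [0, 0, 0]]' --rotation '[[0, 0, 0.139], [0, 0, 0], [0, 0, 0], [0, 0, 0], [0, 0, 0], [0, 0, 0], [0, 0, 0], [0, 0, 0], [0, 0, 0], [0, 0, 0], [0, 0, 0], [0, 0, 0], [0, 0, 0], [0, 0, 0], [0, 0, 0], [0, 0, 0], [0, 0, 0], [0, 0, 0], [0, 0, 0], [0, 0, 0]]' --jaw '[0, 0, 0, 0, 0, 0, 0, 0, 0, 0, 0, 0, 0, 0, 0, 0, 0, 0, 0, 0]'

```text
time_s: 37.55
tool_pos: [0.5479, -0.1796, 0.3139]
tool_rot: [-180.0, -0.1, 94.3]
force: [-0.4, 1.0, -0.2]
grip_width: 0.0237
grasp_force: 35.0
```

```bash
python3 plan.py 549.2 -184.6 85 94.2
```

```text
t 37.5 grasp [ 0.5478 -0.1794  0.1499] rpy [-1.7997e+02 -7.0000e-02  9.4270e+01] w 0.0237 F [-0.4  1.  -0.2]
turn [-0.001 -0.001  0.001] rows 1.0 each [-0.0006 -0.0012  0.0012]
shift [-5.1  0.9 64.9] mm
```

```bash
python3 - <<'E'
from fit import *
t=grab('top')
for u,v in((549,226),(634,226),(636,297),(549,299)):print('crate',world(t,u*.64-.2,v*.64-.2,.07).round(3))
cv2.imwrite('raw_t3.png',t['image'])
b=brown(cv2.imread('raw_top0.png'));h=world(t,585*.64,400*.64,.02)
print('tray',maskfit([(t,b)],[h[0]+.112,h[1],0],HANDLE))
for u,v in((574,337),(597,365)):print(world(t,u*.64,v*.64,.03).round(3))
s=grab('side');print(proj(s,[(.5435,-.10,.11),(.5435,-.10,.155)]))
cv2.imwrite('pics/v5.png',crop(s['image'],240,190,110,100,6)[:600])
E
```

```text
crate [ 0.71  -0.216  0.07 ]
crate [ 0.716 -0.405  0.07 ]
crate [ 0.555 -0.404  0.07 ]
crate [ 0.545 -0.214  0.07 ]
tray (array([ 0.44589423, -0.30066959, -0.01607182]), np.float64(0.27847332020106375))
[ 0.469 -0.277  0.03 ]
[ 0.408 -0.327  0.03 ]
[[296.1287849  234.14360443]
 [297.25313082 221.93455439]]
```

View pics/v5.png

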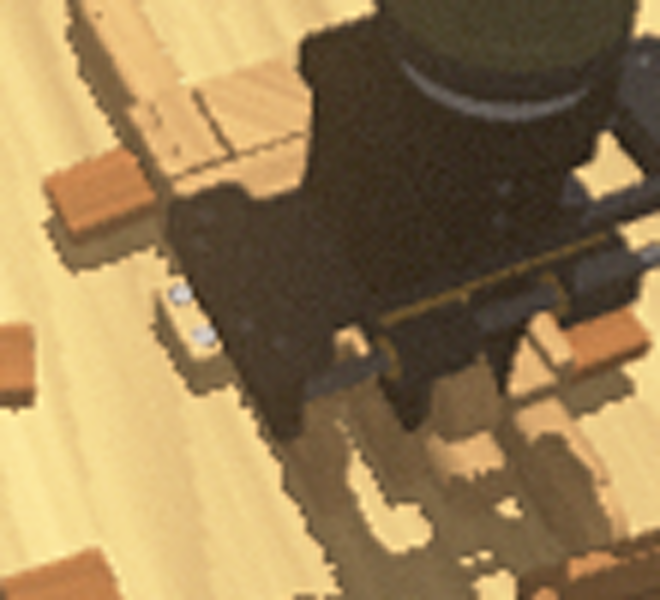

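Request:
send_rows --xyz '[[-0.0051, 0.0009, 0.02], [0, 0, 0.02], [0, 0, 0.015], [0, 0, 0.01], [0, 0, 0], [0, 0, 0], [0, 0, 0], [0, 0, 0.008], [0, 0, 0.008], [0, 0, 0.008], [0, 0, 0], [0, 0, 0], [0, 0, 0]]' --rotation '[[0, 0, 0.001], [0, 0, 0], [0, 0, 0], [0, 0, 0], [0, 0, 0], [0, 0, 0], [0, 0, 0], [0, 0, 0], [0, 0, 0], [0, 0, 0], [0, 0, 0], [0, 0, 0], [0, 0, 0]]' --jaw '[0, 0, 0, 0, 0, 0, 0, 0, 0, 0, 0, 0, 0]'

```text
time_s: 38.95
tool_pos: [0.5493, -0.186, 0.2254]
tool_rot: [180.0, 0.0, 94.1]
force: [-0.5, -0.3, -0.0]
grip_width: 0.0238
grasp_force: 35.0
```

```bash
python3 plan.py 549.2 -184.6 25.2 94.2
```

```text
t 39.0 grasp [ 0.5494 -0.186   0.0614] rpy [1.7998e+02 1.0000e-02 9.4120e+01] w 0.0238 F [-0.5 -0.3 -0. ]
turn [ 0.     0.    -0.001] rows 1.0 each [ 0.0004  0.0001 -0.0015]
shift [ 1.4 -0.  36.2] mm
```

Request:
send_rows --xyz '[[0.001, 0, 0.008], [0, 0, 0.008], [0, 0, 0.008], [0, 0, 0.007], [0, 0, 0.004], [0, 0, 0], [0, 0, 0], [0, 0, 0]]' --rotation '[[0, 0, 0], [0, 0, 0], [0, 0, 0], [0, 0, 0], [0, 0, 0], [0, 0, 0], [0, 0, 0], [0, 0, 0]]' --jaw '[0, 0, 0, 0, 0, 0, 0, 0]'

```text
time_s: 39.75
tool_pos: [0.5492, -0.1849, 0.1903]
tool_rot: [180.0, 0.0, 94.1]
force: [1.3, 0.2, -0.3]
grip_width: 0.024
grasp_force: 35.0
```

```bash
python3 plan.py 549.2 -184.6 25.2 94.2
```

```text
t 39.8 grasp [ 0.5493 -0.1849  0.0263] rpy [179.98   0.    94.13] w 0.024 F [ 1.3  0.2 -0.3]
turn [ 0.     0.    -0.001] rows 1.0 each [ 0.0003  0.0001 -0.0013]
shift [0.3 0.  1.1] mm
```

Request:
send_rows --xyz '[[0, 0, 0.001], [0, 0, 0], [0, 0, 0], [0, 0, 0], [0, 0, 0], [0, 0, 0], [0, 0, 0], [0, 0, -0.02], [0, 0, -0.03], [0, 0, -0.03], [0, 0, -0.04], [0, 0, -0.01], [0, 0, 0], [0, 0, 0], [0, 0, 0]]' --rotation '[[0, 0, 0], [0, 0, 0], [0, 0, 0], [0, 0, 0], [0, 0, 0], [0, 0, 0], [0, 0, 0], [0, 0, 0], [0, 0, 0], [0, 0, 0], [0, 0, 0], [0, 0, 0], [0, 0, 0], [0, 0, 0], [0, 0, 0]]' --jaw '[0, 0, 0.4, 0.4, 0.4, 0.4, 0.4, 0.4, 0.4, 0.4, 0.4, 1, 1, 1, 1]'

```text
time_s: 41.25
tool_pos: [0.5485, -0.1845, 0.3174]
tool_rot: [-179.8, -0.0, 94.1]
force: [-0.8, 0.1, -0.1]
grip_width: 0.059
grasp_force: 0.0
```

```bash
python3 pins.py; python3 plan.py 409.3 -146.3 150 181.8
```

```text
t 41.3 grasp [ 0.5481 -0.1845  0.1534] rpy [-1.7982e+02 -4.0000e-02  9.4130e+01] w 0.0631 F [ 0.2  0.  -0.1]
turn [-0.002 -0.003 -1.53 ] rows 11.0 each [-0.0002 -0.0003 -0.1391]
shift [138.   42.6   3.4] mmTraceback (most recent call last):
  File "pins.py", line 5, in <module>
    q,e=maskfit([(c,b)],q0,PIN);g=q[:2]-.044*np.array([np.cos(q[2]),np.sin(q[2])])
        ~~~~~~~^^^^^^^^^^^^^^^^
  File "fit.py", line 32, in maskfit
    r=minimize(cost,q0,method='Nelder-Mead',options=dict(initial_simplex=s,xatol=1e-5,fatol=1e-5,maxiter=300))
    res = _minimize_neldermead(fun, x0, args, callback, bounds=bounds,
                               **options)
    fxr = func(xr)
    fx = function(np.copy(x), *(wrapper_args + args))
  File "fit.py", line 27, in cost
    e+=np.sum((r-w)**2)/max(np.sum(w),1)
               ~^~
ValueError: operands could not be broadcast together with shapes (21,24) (0,24)
```

Request:
send_rows --xyz '[[0, 0, 0], [0, 0, 0], [0, 0, 0], [0, 0, 0], [0, 0, 0], [0, 0, 0], [0, 0, 0], [0, 0, 0], [0, 0, 0], [0, 0, 0], [0, 0, 0], [0.0276, 0.0085, 0], [0.0276, 0.0085, 0], [0.0276, 0.0085, 0], [0.0276, 0.0085, 0], [0.0276, 0.0086, 0], [0, 0, 0], [0, 0, 0], [0, 0, 0]]' --rotation '[[0, 0, -0.139], [0, 0, -0.139], [0, 0, -0.139], [0, 0, -0.139], [0, 0, -0.139], [0, 0, -0.139], [0, 0, -0.139], [0, 0, -0.139], [0, 0, -0.139], [0, 0, -0.139], [0, 0, -0.14], [0, 0, 0], [0, 0, 0], [0, 0, 0], [0, 0, 0], [0, 0, 0], [0, 0, 0], [0, 0, 0], [0, 0, 0]]' --jaw '[1, 1, 1, 1, 1, 1, 1, 1, 1, 1, 1, 1, 1, 1, 1, 1, 1, 1, 1]'

```text
time_s: 43.2
tool_pos: [0.4106, -0.1468, 0.3191]
tool_rot: [-180.0, 0.0, -178.2]
force: [0.0, -0.2, -0.8]
grip_width: 0.0873
grasp_force: 0.0
```

```bash
python3 plan.py 409.3 -146.3 20 181.8; python3 - <<'E'
from wire import *
s=grab('side');t=grab('top');cv2.imwrite('raw_t4.png',t['image']);cv2.imwrite('raw_s4.png',s['image'])
q=[.3655,-.148,np.radians(181.8)];pb=[box(-66,-22,-18,18,0,14),box(-22,28,-7,7,0,14)]
a=np.zeros((600,800,3),np.uint8)
a[:,:400]=wire(s['image'],s,q,pb,200,235,80,120,5);a[:,400:]=crop(s['image'],270,205,80,120,5)
cv2.imwrite('pics/v6.png',a)
E
```

```text
t 43.2 grasp [ 0.4106 -0.1468  0.1551] rpy [-1.7998e+02  1.0000e-02 -1.7821e+02] w 0.0873 F [ 0.  -0.2 -0.8]
turn [-0.  0. -0.] rows 1.0 each [-0.0003  0.0002 -0.0002]
shift [  1.3   0.5 135.1] mm
```

View pics/v6.png

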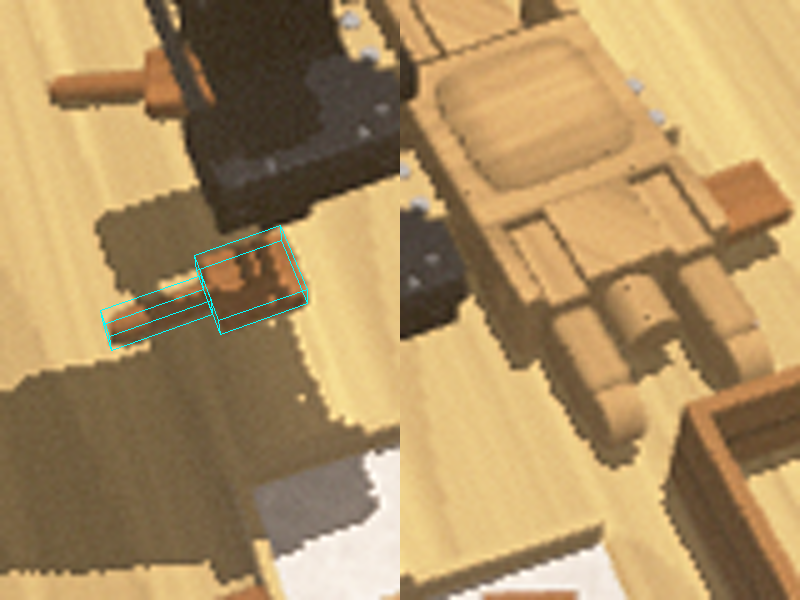

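The upper arm sits in the shoulder fork, parallel to the model arm, and the pin matches its wireframe. I'll grasp it.

Request:
send_rows --xyz '[[0.0013, 0.0005, 0.03], [0, 0, 0.03], [0, 0, 0.03], [0, 0, 0.02], [0, 0, 0.015], [0, 0, 0.01], [0, 0, 0], [0, 0, 0], [0, 0, 0]]' --rotation '[[0, 0, 0], [0, 0, 0], [0, 0, 0], [0, 0, 0], [0, 0, 0], [0, 0, 0], [0, 0, 0], [0, 0, 0], [0, 0, 0]]' --jaw '[1, 1, 1, 1, 1, 1, 1, 1, 1]'

```text
time_s: 44.2
tool_pos: [0.409, -0.1463, 0.1845]
tool_rot: [-180.0, 0.0, -178.2]
force: [-0.4, -0.2, -0.3]
grip_width: 0.0871
grasp_force: 0.0
```

Request:
send_rows --xyz '[[0, 0, 0], [0, 0, 0], [0, 0, 0], [0, 0, 0], [0, 0, 0], [0, 0, 0], [0, 0, 0], [0, 0, 0], [0, 0, 0], [0, 0, 0], [0, 0, 0], [0, 0, 0]]' --rotation '[[0, 0, 0], [0, 0, 0], [0, 0, 0], [0, 0, 0], [0, 0, 0], [0, 0, 0], [0, 0, 0], [0, 0, 0], [0, 0, 0], [0, 0, 0], [0, 0, 0], [0, 0, 0]]' --jaw '[0, 0, 0, 0, 0, 0, 0, 0, 0, 0, 0, 0]' --newtons 40

```text
time_s: 45.4
tool_pos: [0.4086, -0.1462, 0.1842]
tool_rot: [180.0, 0.0, -178.2]
force: [0.3, 0.1, -0.2]
grip_width: 0.0353
grasp_force: 40.0
```

```bash
python3 plan.py 432.7 -128.1 110 4.2
```

```text
t 45.4 grasp [ 0.4086 -0.1462  0.0202] rpy [ 180.      0.   -178.21] w 0.0353 F [ 0.3  0.1 -0.2]
turn [ 0.  -0.   3.1] rows 21.0 each [ 0.     -0.      0.1476]
shift [ 25.4 -16.3 -89.8] mm
```

Request:
send_rows --xyz '[[0, 0, -0.02], [0, 0, -0.03], [0, 0, -0.04], [0, 0, 0], [0, 0, 0], [0, 0, 0], [0, 0, 0], [0, 0, 0], [0, 0, 0], [0, 0, 0], [0, 0, 0], [0, 0, 0], [0, 0, 0], [0, 0, 0], [0, 0, 0], [0, 0, 0], [0, 0, 0], [0, 0, 0], [0, 0, 0], [0, 0, 0]]' --rotation '[[0, 0, 0], [0, 0, 0], [0, 0, 0], [0, 0, 0.1476], [0, 0, 0.1476], [0, 0, 0.1476], [0, 0, 0.1476], [0, 0, 0.1476], [0, 0, 0.1476], [0, 0, 0.1476], [0, 0, 0.1476], [0, 0, 0.1476], [0, 0, 0.1476], [0, 0, 0.1476], [0, 0, 0.1476], [0, 0, 0.1476], [0, 0, 0.1476], [0, 0, 0.1476], [0, 0, 0.1476], [0, 0, 0.1476]]' --jaw '[0, 0, 0, 0, 0, 0, 0, 0, 0, 0, 0, 0, 0, 0, 0, 0, 0, 0, 0, 0]'

```text
time_s: 47.4
tool_pos: [0.4085, -0.1461, 0.2741]
tool_rot: [-180.0, 0.0, 37.7]
force: [0.7, 0.3, 0.2]
grip_width: 0.0357
grasp_force: 40.0
```

Request:
send_rows --xyz '[[0, 0, 0], [0, 0, 0], [0, 0, 0], [0, 0, 0], [0.012, -0.008, 0], [0.0134, -0.0083, 0], [0, 0, 0.03], [0, 0, 0.025], [0, 0, 0.016], [0, 0, 0], [0, 0, 0], [0, 0, 0]]' --rotation '[[0, 0, 0.1476], [0, 0, 0.1476], [0, 0, 0.1476], [0, 0, 0.1476], [0, 0, 0], [0, 0, 0], [0, 0, 0], [0, 0, 0], [0, 0, 0], [0, 0, 0], [0, 0, 0], [0, 0, 0]]' --jaw '[0, 0, 0, 0, 0, 0, 0, 0, 0, 0, 0, 0]'

```text
time_s: 48.6
tool_pos: [0.4337, -0.1278, 0.2043]
tool_rot: [180.0, -0.1, 4.3]
force: [-0.4, 0.2, -0.3]
grip_width: 0.0354
grasp_force: 40.0
```

```bash
python3 plan.py 432.7 -128.1 39.2 4.2
```

```text
t 48.6 grasp [ 0.4341 -0.1278  0.0403] rpy [ 1.7998e+02 -1.1000e-01  4.2800e+00] w 0.0354 F [-0.4  0.2 -0.3]
turn [ 0.    -0.002  0.001] rows 1.0 each [ 0.0003 -0.002   0.0014]
shift [-1.1  0.2  1.1] mm
```

Request:
send_rows --xyz '[[0.008, 0, 0.0005], [0.008, 0, 0], [0.006, 0, 0], [0.005, 0, 0], [0.005, 0, 0], [0, 0, 0], [0, 0, 0]]' --rotation '[[0, 0, 0.001], [0, 0, 0], [0, 0, 0], [0, 0, 0], [0, 0, 0], [0, 0, 0], [0, 0, 0]]' --jaw '[0, 0, 0, 0, 0, 0, 0]'

```text
time_s: 49.3
tool_pos: [0.4645, -0.1258, 0.2026]
tool_rot: [-180.0, 0.0, 4.1]
force: [0.4, -0.3, 0.5]
grip_width: 0.0356
grasp_force: 40.0
```

Request:
send_rows --xyz '[[0.005, 0, 0], [0.005, 0, 0], [0, 0, 0], [0, 0, 0]]' --rotation '[[0, 0, 0], [0, 0, 0], [0, 0, 0], [0, 0, 0]]' --jaw '[0, 0, 0, 0]'

```text
time_s: 49.7
tool_pos: [0.4747, -0.125, 0.2028]
tool_rot: [-180.0, 0.0, 4.1]
force: [0.0, -0.2, -0.9]
grip_width: 0.0352
grasp_force: 40.0
```

```bash
python3 plan.py 500.5 -123.1 39.2 4.2
```

```text
t 49.7 grasp [ 0.4747 -0.125   0.0388] rpy [-180.      0.      4.14] w 0.0352 F [ 0.  -0.2 -0.9]
turn [-0.     0.    -0.001] rows 1.0 each [-0.     0.    -0.001]
shift [25.8  0.  -0.4] mm
```

Request:
send_rows --xyz '[[0.005, 0, 0], [0.005, 0, 0], [0.005, 0, 0], [0, 0, 0], [0, 0, 0]]' --rotation '[[0, 0, -0.001], [0, 0, 0], [0, 0, 0], [0, 0, 0], [0, 0, 0]]' --jaw '[0, 0, 0, 0, 0]'

```text
time_s: 50.2
tool_pos: [0.4896, -0.1239, 0.2026]
tool_rot: [-180.0, 0.0, 4.2]
force: [0.1, -0.0, -0.5]
grip_width: 0.0354
grasp_force: 40.0
```

Request:
send_rows --xyz '[[0.004, 0, 0], [0.003, 0, 0], [0.002, 0, 0], [0.001, 0, 0], [0, 0, 0], [0, 0, 0]]' --rotation '[[0, 0, 0], [0, 0, 0], [0, 0, 0], [0, 0, 0], [0, 0, 0], [0, 0, 0]]' --jaw '[0, 0, 0, 0, 0, 0]'

```text
time_s: 50.8
tool_pos: [0.4995, -0.1232, 0.2027]
tool_rot: [-180.0, 0.0, 4.2]
force: [-0.4, -0.1, -0.4]
grip_width: 0.0352
grasp_force: 40.0
```

```bash
python3 plan.py 500.5 -123.1 39.2 4.2
```

```text
t 50.8 grasp [ 0.4995 -0.1232  0.0387] rpy [-1.80e+02  1.00e-02  4.19e+00] w 0.0352 F [-0.4 -0.1 -0.4]
turn [-0.  0. -0.] rows 1.0 each [-0.0001  0.0001 -0.0001]
shift [ 1.  -0.  -0.5] mm
```

Request:
send_rows --xyz '[[0.001, 0, 0], [0.001, 0, 0], [0.001, 0, 0], [0, 0, 0], [0, 0, 0]]' --rotation '[[0, 0, 0], [0, 0, 0], [0, 0, 0], [0, 0, 0], [0, 0, 0]]' --jaw '[0, 0, 0, 0, 0]'

```text
time_s: 51.3
tool_pos: [0.5017, -0.1231, 0.2024]
tool_rot: [-180.0, 0.1, 4.2]
force: [-4.0, -0.7, 1.0]
grip_width: 0.0351
grasp_force: 40.0
```

Request:
send_rows --xyz '[[0.001, 0, 0], [0.001, 0, 0], [0, 0, 0], [0, 0, 0]]' --rotation '[[0, 0, 0], [0, 0, 0], [0, 0, 0], [0, 0, 0]]' --jaw '[0, 0, 0, 0]'

```text
time_s: 51.7
tool_pos: [0.5025, -0.1231, 0.2019]
tool_rot: [-179.9, 0.4, 4.2]
force: [-9.1, 0.1, 4.3]
grip_width: 0.0357
grasp_force: 40.0
```

Request:
send_rows --xyz '[[-0.001, 0, 0], [-0.001, 0, 0], [-0.001, 0, 0], [0, 0, 0], [0, 0, 0], [0, 0, 0], [0, 0, 0], [0, 0, 0], [0, 0, 0], [0, 0, 0], [0, 0, -0.02], [0, 0, -0.03], [0, 0, -0.03], [0, 0, -0.04], [0, 0, -0.02], [0, 0, 0], [0, 0, 0], [0, 0, 0]]' --rotation '[[0, 0, 0], [0, 0, 0], [0, 0, 0], [0, 0, 0], [0, 0, 0], [0, 0, 0], [0, 0, 0], [0, 0, 0], [0, 0, 0], [0, 0, 0], [0, 0, 0], [0, 0, 0], [0, 0, 0], [0, 0, 0], [0, 0, 0], [0, 0, 0], [0, 0, 0], [0, 0, 0]]' --jaw '[0, 0, 0, 0, 0.6, 0.6, 0.6, 0.6, 0.6, 0.6, 0.6, 0.6, 0.6, 0.6, 0.8, 1, 1, 1]'

```text
time_s: 53.5
tool_pos: [0.501, -0.1228, 0.3412]
tool_rot: [-180.0, 0.1, 4.2]
force: [0.2, 0.8, 0.5]
grip_width: 0.0763
grasp_force: 0.0
```

```bash
python3 plan.py 356.9 -299.3 170 -0.9
```

```text
t 53.5 grasp [ 0.5005 -0.1228  0.1772] rpy [-1.7997e+02  1.4000e-01  4.2000e+00] w 0.0763 F [0.2 0.8 0.5]
turn [-0.     0.003  0.089] rows 1.0 each [-0.0004  0.0025  0.089 ]
shift [-141.3  178.7    7.2] mm
```

Request:
send_rows --xyz '[[0, 0, 0], [-0.024, 0.03, 0], [-0.024, 0.03, 0], [-0.024, 0.03, 0], [-0.024, 0.03, 0], [-0.024, 0.03, 0], [-0.0213, 0.0287, 0], [0, 0, 0], [0, 0, 0], [0, 0, 0]]' --rotation '[[0, 0, 0.089], [0, 0, 0], [0, 0, 0], [0, 0, 0], [0, 0, 0], [0, 0, 0], [0, 0, 0], [0, 0, 0], [0, 0, 0], [0, 0, 0]]' --jaw '[1, 1, 1, 1, 1, 1, 1, 1, 1, 1]'

```text
time_s: 54.5
tool_pos: [0.358, -0.2984, 0.3419]
tool_rot: [-179.9, 0.1, -0.8]
force: [-0.5, 1.4, -1.1]
grip_width: 0.0867
grasp_force: 0.0
```

```bash
python3 plan.py 356.9 -299.3 20 -0.9; python3 - <<'E'
from wire import *
s=grab('side');t=grab('top');cv2.imwrite('raw_t5.png',t['image']);cv2.imwrite('raw_s5.png',s['image'])
a=np.zeros((600,800,3),np.uint8)
q=[.4459,-.3007,-.016];Q=[.631,-.31,0]
pb=[box(-150,-75,-12,12,6,30),box(-75,75,-65,65,0,6)]
x=wire(s['image'],s,q,pb,200,215,100,150,4);a[:,:400]=x
x=wire(t['image'],t,q,pb,320,130,100,150,4);a[:,400:]=x
cv2.imwrite('pics/v7.png',a)
E
```

```text
t 54.5 grasp [ 0.3578 -0.2982  0.1779] rpy [-1.7994e+02  7.0000e-02 -8.1000e-01] w 0.0867 F [-0.5  1.4 -1.1]
turn [-0.001  0.001  0.002] rows 1.0 each [-0.001   0.0013  0.0016]
shift [ -1.1   1.  157.9] mm
```

View pics/v7.png

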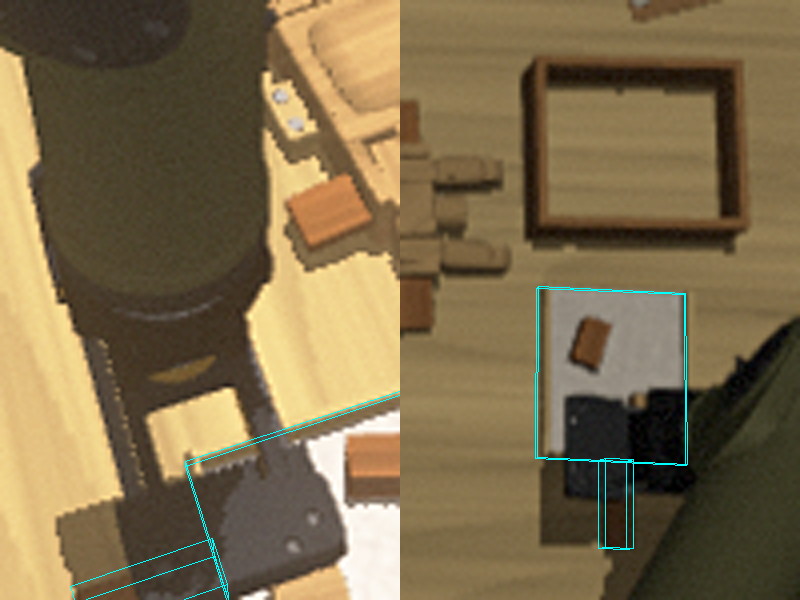

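The shoulder pin is against its cheek. The tray wireframe fits and the two offcuts are on the tray, clear of the handle. I'll grip the handle.

Request:
send_rows --xyz '[[-0.001, 0.001, 0.035], [0, 0, 0.035], [0, 0, 0.035], [0, 0, 0.025], [0, 0, 0.018], [0, 0, 0.01], [0, 0, 0], [0, 0, 0], [0, 0, 0]]' --rotation '[[0, 0, 0.002], [0, 0, 0], [0, 0, 0], [0, 0, 0], [0, 0, 0], [0, 0, 0], [0, 0, 0], [0, 0, 0], [0, 0, 0]]' --jaw '[1, 1, 1, 1, 1, 1, 1, 1, 1]'

```text
time_s: 55.5
tool_pos: [0.3569, -0.3004, 0.1853]
tool_rot: [180.0, -0.1, -1.0]
force: [0.6, 0.0, -0.2]
grip_width: 0.0869
grasp_force: 0.0
```

Request:
send_rows --xyz '[[0, 0, 0], [0, 0, 0], [0, 0, 0], [0, 0, 0], [0, 0, 0], [0, 0, 0], [0, 0, 0], [0, 0, 0], [0, 0, 0], [0, 0, 0], [0, 0, 0], [0, 0, 0], [0, 0, 0], [0, 0, 0]]' --rotation '[[0, 0, 0], [0, 0, 0], [0, 0, 0], [0, 0, 0], [0, 0, 0], [0, 0, 0], [0, 0, 0], [0, 0, 0], [0, 0, 0], [0, 0, 0], [0, 0, 0], [0, 0, 0], [0, 0, 0], [0, 0, 0]]' --jaw '[0, 0, 0, 0, 0, 0, 0, 0, 0, 0, 0, 0, 0, 0]' --newtons 60

```text
time_s: 56.9
tool_pos: [0.3564, -0.3005, 0.1847]
tool_rot: [180.0, -0.0, -1.0]
force: [0.4, 0.6, -0.5]
grip_width: 0.0235
grasp_force: 60.0
```

Request:
send_rows --xyz '[[0, 0, -0.005], [0, 0, -0.01], [0, 0, -0.01], [0, 0, -0.015], [0, 0, 0], [0, 0, 0], [0, 0, 0]]' --rotation '[[0, 0, 0], [0, 0, 0], [0, 0, 0], [0, 0, 0], [0, 0, 0], [0, 0, 0], [0, 0, 0]]' --jaw '[0, 0, 0, 0, 0, 0, 0]'

```text
time_s: 57.6
tool_pos: [0.3562, -0.3002, 0.2244]
tool_rot: [-180.0, 0.0, -1.0]
force: [-0.1, 0.6, -3.4]
grip_width: 0.0233
grasp_force: 60.0
```

```bash
python3 plan.py 430 -313 190 -0.9; python3 - <<'E'
from fit import *
o=env.get_obs();print(np.round(o['wrist_torque'],2),np.round(o['force'],1))
t=grab('top');s=grab('side');cv2.imwrite('raw_t6.png',t['image']);cv2.imwrite('raw_s6.png',s['image'])
# white floor extent: compare bounding of white region before/after
for f,c in(('raw_side0.png',None),('raw_s6.png',None),('raw_top0.png',None),('raw_t6.png',None)):
    im=cv2.imread(f).astype(int);x0=340 if '_t' in f else 240;w=((im.max(2)-im.min(2))<22)&(im.min(2)>100);w[:, :x0]=0
    w[:200 if '_t' in f else 300]=0;w[285:]&=('_t' not in f);w[:,400:]=0
    ys,xs=np.nonzero(w);print(f,len(xs),xs.min(),xs.max(),ys.min(),ys.max())
g=np.array([.3569,-.2993,0])
for th in(0,5,10):
    a=np.radians(th);R=np.array([[np.cos(a),0,np.sin(a)],[0,1,0],[-np.sin(a),0,np.cos(a)]])
    for Y in(65,-65): 
        X=g+[0,0,.060]+R@np.array([.164,Y/1e3,-.014]);print(th,Y,proj(t,X).round(1),proj(s,X).round(1))
E
```

```text
t 57.6 grasp [ 0.3561 -0.3001  0.0604] rpy [-1.7997e+02  3.0000e-02 -1.0100e+00] w 0.0233 F [-0.1  0.6 -3.4]
turn [-0.001  0.001 -0.002] rows 1.0 each [-0.0005  0.0005 -0.002 ]
shift [  74.    11.6 -129.6] mm
[-0.05  0.32  0.04] [-0.1  0.6 -3.4]
raw_side0.png 35 261 328 339 382
raw_s6.png 2157 262 332 306 381
raw_top0.png 977 358 390 203 242
raw_t6.png 793 360 392 201 235
0 65 [[355.7 199.6]] [[309.1 300.2]]
0 -65 [[393.4 200.7]] [[336.7 357.8]]
5 65 [[354.9 200.8]] [[307.8 303.5]]
5 -65 [[392.3 201.9]] [[334.9 360.7]]
10 65 [[354.  202.3]] [[306.1 306.9]]
10 -65 [[391.2 203.4]] [[332.6 363.8]]
```

The tray lifts level and the grip holds. Next I raise it gently and carry it to the crate.

Request:
send_rows --xyz '[[0, 0, -0.01], [0, 0, -0.02], [0, 0, -0.02], [0, 0, -0.025], [0, 0, -0.025], [0, 0, -0.025], [0, 0, -0.02], [0, 0, -0.01], [0, 0, 0], [0.006, 0.001, 0], [0.012, 0.002, 0], [0.014, 0.002, 0], [0.014, 0.002, 0], [0.014, 0.002, 0], [0.009, 0.002, 0], [0.005, 0.001, 0], [0, 0, 0], [0, 0, 0], [0, 0, 0]]' --rotation '[[0, 0, 0], [0, 0, 0], [0, 0, 0], [0, 0, 0], [0, 0, 0], [0, 0, 0], [0, 0, 0], [0, 0, 0], [0, 0, 0], [0, 0, 0], [0, 0, 0], [0, 0, 0], [0, 0, 0], [0, 0, 0], [0, 0, 0], [0, 0, 0], [0, 0, 0], [0, 0, 0], [0, 0, 0]]' --jaw '[0, 0, 0, 0, 0, 0, 0, 0, 0, 0, 0, 0, 0, 0, 0, 0, 0, 0, 0]'

```text
time_s: 59.6
tool_pos: [0.4296, -0.3139, 0.3797]
tool_rot: [-180.0, 0.0, -1.1]
force: [0.9, -0.1, -2.5]
grip_width: 0.0233
grasp_force: 60.0
```

```bash
python3 plan.py 430 -313 215 -1; python3 - <<'E'
import numpy as np
n=10;th=np.radians(45)*np.arange(n+1)/n
x=.43+(.489-.43)*np.arange(n+1)/n;z=.215+0*x
T=np.c_[x+.164*np.sin(th),z+.164*np.cos(th)]
for i in range(n):
    d=T[i+1]-T[i];a=th[i]  # tool x=(cos a,-sin a), tool z=(-sin a,-cos a)
    print((1e3*(d[0]*np.cos(a)-d[1]*np.sin(a))).round(1),(1e3*(-d[0]*np.sin(a)-d[1]*np.cos(a))).round(1))
E
```

```text
t 59.6 grasp [ 0.4296 -0.3138  0.2157] rpy [-1.7998e+02  1.0000e-02 -1.0500e+00] w 0.0233 F [ 0.9 -0.1 -2.5]
turn [-0.     0.    -0.001] rows 1.0 each [-0.0004  0.0001 -0.0009]
shift [ 0.4 -0.9  0.7] mm
18.8 0.5
18.7 0.0
18.7 -0.4
18.6 -0.9
18.5 -1.3
18.3 -1.8
18.1 -2.2
17.9 -2.6
17.6 -3.0
17.4 -3.3
```

Request:
send_rows --xyz '[[0.0188, 0, 0.0005], [0.0187, 0, 0], [0, 0, 0]]' --rotation '[[0, -0.0785, 0], [0, -0.0785, 0], [0, 0, 0]]' --jaw '[0, 0, 0]'

```text
time_s: 59.9
tool_pos: [0.4702, -0.313, 0.3768]
tool_rot: [-180.0, 9.1, -0.8]
force: [0.6, 0.8, -1.9]
grip_width: 0.0239
grasp_force: 60.0
```

Request:
send_rows --xyz '[[0.0187, 0, -0.0004], [0.0186, 0, -0.0009], [0.0185, 0, -0.0013], [0.0183, 0, -0.0018], [0.0181, 0, -0.0022], [0.0179, 0, -0.0026], [0.0176, 0, -0.003], [0.0174, 0, -0.0033], [0, 0, 0], [0, 0, 0], [0, 0, 0], [0, 0, 0], [0, 0, 0], [0, 0, 0]]' --rotation '[[0, -0.0785, 0], [0, -0.0785, 0], [0, -0.0785, 0], [0, -0.0785, 0], [0, -0.0785, 0], [0, -0.0785, 0], [0, -0.0785, 0], [0, -0.0785, 0], [0, 0, 0], [0, 0, 0], [0, 0, 0], [0, 0, 0], [0, 0, 0], [0, 0, 0]]' --jaw '[0, 0, 0, 0, 0, 0, 0, 0, 0, 0, 0, 0, 0, 0]'

```text
time_s: 61.3
tool_pos: [0.6048, -0.317, 0.3329]
tool_rot: [180.0, 44.9, -1.0]
force: [0.2, -1.1, -2.3]
grip_width: 0.0239
grasp_force: 60.0
```

```bash
python3 plan.py; python3 - <<'E'
from fit import *
t=grab('top');s=grab('side');cv2.imwrite('raw_t7.png',t['image']);cv2.imwrite('raw_s7.png',s['image'])
b=brown(t['image']);sub=(b[135:215,345:415]>.5)
for r in sub[::3]:print(''.join('#' if v else '.' for v in r))
E
```

```text
t 61.3 grasp [ 0.4891 -0.3149  0.2167] rpy [179.99  44.87  -1.04] w 0.0239 F [ 0.2 -1.1 -2.3]
......................................................................
......................................................................
......................................................................
......................................................................
.......##..##.####..#.................................................
........#..#........#.................................................
......#.#.............................................................
......................................................................
.......##.............................................................
........##...........................................#..........#..#..
......###...........................................##........#.##....
..................................................#..#.........#......
...................................................#.....##...........
...............................................#............#.........
............
[... 210 characters left out ...]
.................................................#...........
......................................................................
......................................................................
.........................................................#............
.............................................########.................
..............................................#######.................
.........................................#.#.#########................
..............................................#########...............
..............................................##########..............
................................................########..............
```

Request:
send_rows --xyz '[[-0.0171, 0, 0.0047], [-0.0173, 0, 0.0044], [-0.0176, 0, 0.004], [-0.0179, 0, 0.0036], [-0.0181, 0, 0.0032], [-0.0183, 0, 0.0027], [-0.0185, 0, 0.0024], [-0.0186, 0, 0.0019], [-0.0186, 0, 0.0015], [-0.0188, 0, 0.001], [0, 0, 0], [0, 0, 0], [0, 0, 0]]' --rotation '[[0, 0.0785, 0], [0, 0.0785, 0], [0, 0.0785, 0], [0, 0.0785, 0], [0, 0.0785, 0], [0, 0.0785, 0], [0, 0.0785, 0], [0, 0.0785, 0], [0, 0.0785, 0], [0, 0.0785, 0], [0, 0, 0], [0, 0, 0], [0, 0, 0]]' --jaw '[0, 0, 0, 0, 0, 0, 0, 0, 0, 0, 0, 0, 0]'

```text
time_s: 62.7
tool_pos: [0.4313, -0.3133, 0.3796]
tool_rot: [180.0, 0.1, -0.9]
force: [-0.2, -0.1, -2.1]
grip_width: 0.0234
grasp_force: 60.0
```

```bash
python3 plan.py 356.4 -300.5 21 -1; python3 - <<'E'
from wire import *
t=grab('top');s=grab('side');cv2.imwrite('raw_t8.png',t['image']);cv2.imwrite('raw_s8.png',s['image'])
im=t['image'];print(proj(t,[(.505,-.31,.21),(.505,-.26,.21),(.505,-.36,.21)]).round())
for r in brown(im)[180:235:2,345:405]:print(''.join('#' if v>.5 else '.' for v in r))
E
```

```text
t 62.7 grasp [ 0.4311 -0.3133  0.2156] rpy [ 1.8e+02  7.0e-02 -9.3e-01] w 0.0234 F [-0.2 -0.1 -2.1]
turn [0.    0.001 0.001] rows 1.0 each [0.0001 0.0012 0.0012]
shift [-75.1 -11.5 194.6] mm
[[391. 196.]
 [375. 196.]
 [407. 197.]]
.......#....................................................
.......#....................................................
.......#.#..................................................
........###.#.###.###.......................................
.......##.#####..###.#.##...................................
............................................................
............................................................
............................................................
............................................................
............................................................
............................................................
............................................................
.............................................#..............
........................#..................#................
..................................................#.........
........................#................#.#......###.......
.................................................#..........
..............................................#..#...#......
..........................................#.#...............
........................................................#...
...........................................#................
..............................................#....#........
............................................#......#........
............................................................
................................................#...........
..............................................#.##..........
.............................................###............
............................................##..............
```

Request:
send_rows --xyz '[[-0.015, -0.0023, 0], [-0.015, -0.0023, 0], [-0.015, -0.0023, 0], [-0.015, -0.0023, 0], [-0.015, -0.0023, 0], [0, 0, 0.03], [0, 0, 0.03], [0, 0, 0.03], [0, 0, 0.03], [0, 0, 0.03], [0, 0, 0.02], [0, 0, 0.01], [0, 0, 0.007], [0, 0, 0.004], [0, 0, 0], [0, 0, 0], [0, 0, 0]]' --rotation '[[0, 0, 0], [0, 0, 0], [0, 0, 0], [0, 0, 0], [0, 0, 0], [0, 0, 0], [0, 0, 0], [0, 0, 0], [0, 0, 0], [0, 0, 0], [0, 0, 0], [0, 0, 0], [0, 0, 0], [0, 0, 0], [0, 0, 0], [0, 0, 0], [0, 0, 0]]' --jaw '[0, 0, 0, 0, 0, 0, 0, 0, 0, 0, 0, 0, 0, 0, 0, 0, 0]'

```text
time_s: 64.5
tool_pos: [0.3558, -0.3012, 0.1894]
tool_rot: [180.0, -0.1, -1.0]
force: [0.5, 0.4, -1.7]
grip_width: 0.0232
grasp_force: 60.0
```

```bash
python3 plan.py 356.4 -300.5 21 -1
```

```text
t 64.5 grasp [ 0.3561 -0.3013  0.0254] rpy [ 1.7997e+02 -1.0000e-01 -1.0200e+00] w 0.0232 F [ 0.5  0.4 -1.7]
turn [ 0.001 -0.002 -0.   ] rows 1.0 each [ 0.0005 -0.0017 -0.0003]
shift [ 0.6 -0.7  4.4] mm
```

Request:
send_rows --xyz '[[0, 0, 0.002], [0, 0, 0.0015], [0, 0, 0.001], [0, 0, 0], [0, 0, 0], [0, 0, 0], [0, 0, 0], [0, 0, 0], [0, 0, 0], [0, 0, 0], [0, 0, 0], [0, 0, 0], [0, 0, -0.02], [0, 0, -0.03], [0, 0, -0.04], [0, 0, -0.04], [0, 0, -0.04], [0, 0, 0], [0, 0, 0]]' --rotation '[[0, 0, 0], [0, 0, 0], [0, 0, 0], [0, 0, 0], [0, 0, 0], [0, 0, 0], [0, 0, 0], [0, 0, 0], [0, 0, 0], [0, 0, 0], [0, 0, 0], [0, 0, 0], [0, 0, 0], [0, 0, 0], [0, 0, 0], [0, 0, 0], [0, 0, 0], [0, 0, 0], [0, 0, 0]]' --jaw '[0, 0, 0, 0, 0, 0.8, 0.8, 0.8, 0.8, 0.8, 0.8, 0.8, 0.8, 0.8, 0.8, 0.8, 0.8, 0.8, 0.8]'

```text
time_s: 66.4
tool_pos: [0.3555, -0.3011, 0.3549]
tool_rot: [180.0, -0.1, -1.0]
force: [0.0, 0.2, -0.0]
grip_width: 0.0698
grasp_force: 0.0
```

Request:
send_rows --xyz '[[0, 0.04, 0], [0, 0.04, 0], [0, 0.04, 0], [0, 0.04, 0], [0, 0.04, 0], [0, 0, 0], [0, 0, 0], [0, 0, 0]]' --rotation '[[0, 0, 0], [0, 0, 0], [0, 0, 0], [0, 0, 0], [0, 0, 0], [0, 0, 0], [0, 0, 0], [0, 0, 0]]' --jaw '[0.8, 0.8, 0.8, 0.8, 0.8, 0.8, 0.8, 0.8]'

```text
time_s: 67.2
tool_pos: [0.3521, -0.4997, 0.3528]
tool_rot: [-179.9, 0.1, -1.0]
force: [0.9, -0.5, -0.4]
grip_width: 0.0699
grasp_force: 0.0
```

```bash
python3 plan.py; python3 - <<'E'
from wire import *
t=grab('top');s=grab('side')
a=np.zeros((600,800,3),np.uint8)
a[:300]=cv2.resize(t['image'][135:261,160:420],(800,387),interpolation=cv2.INTER_CUBIC)[:387][:300] if 0 else 0
a[:336,:600]=crop(t['image'],210,140,200,112,3)
a[336:,:]=crop(s['image'],190,196,200,66,4)
a[:336,600:]=crop(s['image'],250,262,50,84,4)
a[:,:][336:600,:]=crop(s['image'],220,260,200,66,4)
a[:336,600:]=crop(s['image'],250,195,50,84,4)
cv2.imwrite('pics/v8.png',a)
E
```

```text
t 67.2 grasp [ 0.3519 -0.4993  0.1888] rpy [-1.7986e+02  7.0000e-02 -9.7000e-01] w 0.0699 F [ 0.9 -0.5 -0.4]
```

View pics/v8.png

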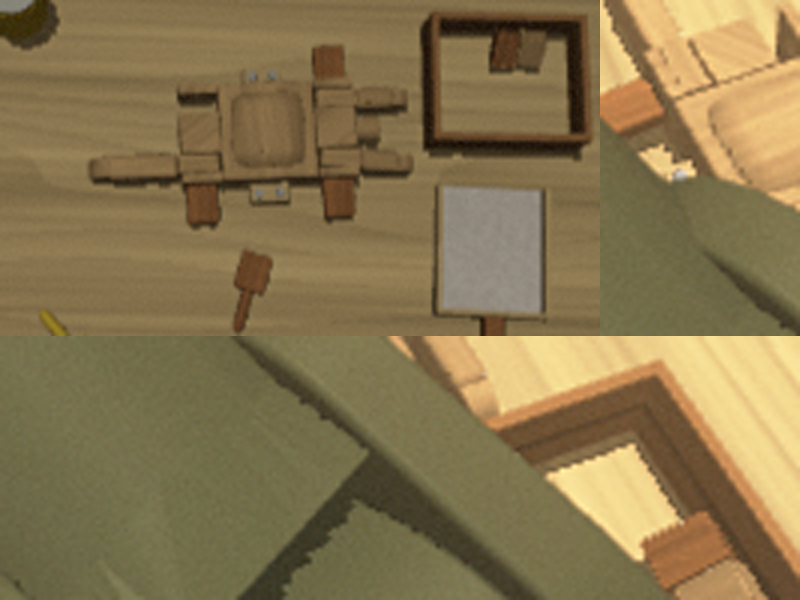

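The top view shows both offcuts in the crate at (505,50) and (532,50), and the empty tray flat at (490,250). Both limbs lie straight, with their thumb-pieces against the cheeks at (203,203) and (339,198).

```bash
python3 -c "from cell import env;print(env.sign_off())"
```

```text
the job is handed in; nothing more can be done
None
```

The job is handed in: the thigh and upper arm are pinned in the near hip and free shoulder forks, both offcuts are in the scrap crate, and the empty tray is flat on the bench; sign-off returned no verdict, so the result is only from my last pictures.

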